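# Wind the light plate and present a notched slide label up

## Robot

A 6-joint arm with a two-finger parallel gripper is mounted at the origin on the work surface. World frame = base frame: x ahead of the robot, y to its left, z up, the work surface at z = 0. Lengths are in m, angles in rad, forces in N, time in s.
With the tool pointing down it reaches from about 0.35 to 0.85 m from the base axis. Payload 8.1 kg.
Tool frame: the origin (TCP) lies at the very end of the fingers, on their centre line; the grasp point (between the pads) lies 19 mm behind it (hold_point_z is the z of the grasp point in the tool frame, in m); z points along the fingers, y is the direction in which the jaws open and shut (so a half turn about z gives the same grasp; the last joint's range is limited). The gripper opens to 93 mm and grips with 3 to 60 N. Pads are 15 mm wide; open, the fingers measure 128 mm over their backs; the gripper's body (75 mm by 188 mm) begins 65 mm behind the grasp point.
Start: joints at [-1.339, 0.13, 1.488, -0, 1.523, -0.085], TCP at [0.187, -0.57, 0.196] pointing down, gripper open.
Joint ranges: [-2.96, 2.96], [-0.89, 2.26], [0.02, 2.5], [-1.34, 4.48], [0, 2.73], [-2.66, 2.66]. Speed limits (rad/s): [2.39, 2.39, 2.79, 3.14, 3.14, 3.14].

## Interface

Orientations are given as a unit quaternion [w, x, y, z].
In Python, from workcell import read_state, get_image, calibration, sign_off, hold_point_z gives the robot as it stands.
- The arm moves only by the shell command python3 -m jog 'ROWS' [OPENING] [FORCE]. ROWS is JSON, a list of rows, each a list of 6 numbers: the shift along the tool's x, y, z in m, then the turn, a rotation vector about the tool's x, y, z in rad. In form: [[tx, ty, tz, wx, wy, wz], ...]. A call has 1 to 20 rows; each row shifts and turns the pose as measured when the row begins, along the tool's axes as they then stand; what a row does not reach is not made up. A row lasts 1/12 s, in which the tool goes at most 41.7 mm and 7.16 degrees, less where a joint would pass 70% of its speed; a pose out of reach is approached as far as the arm can. A call with a gripper value outside its range is refused whole. OPENING is the gripper's target within -1 to 1 (fully open at 1, half-way at 0, shut at -1), set as the call begins (- or left out, the last holds). The fingers move at their own pace and stop on an object; FORCE is the grip in N (left out, the last holds). Time passes only in rows, so rows that do not move let the fingers close. It gives the time, the measured TCP pose, the force and the opening at its end, in the units of the state.
- read_state(): the state, without advancing time (a new reading comes with each control period).
- get_image(name): name is "scene" or "top" or "wrist"; returns (picture, depth): 480x640x3 uint8, red, green, blue; 480x640 float32, m along the optical axis (not along the pixel's ray), 0 where there is no reading.
- calibration(name): a dict with "fx", "fy", "cx", "cy" (pixels), "distortion" ([k1, k2, p1, p2, k3] as OpenCV has them; the pictures are not rectified), "origin" and "orientation" of the camera in the world; the wrist camera has in their place "tool_from_camera" (4x4, takes a point from camera to tool coordinates, whose origin is the TCP and whose axes are the flange's). Camera axes: x right, y down, z forward; pixel columns grow to the right and rows downward; lengths in m; the calibration is good to about 2 mm. A picture is of the moment at which its call begins: read the wrist's pose just before it. calibration takes no time and is no camera call.
- sign_off(): hands the job in, once; it reports no verdict.
The state is a dict: "time_s": time; "q": joint angles; "joint_vel": joint speeds; "effort": joint torques, N m; "ee_pos": TCP position; "tool_rot": TCP orientation; "force": force on the tool from outside, world axes, zero at the start; "wrist_torque": the same for the moment, N m; "opening": finger opening in m.
Only numpy, scipy, OpenCV 4.12 (cv2) and the standard library are available. Lean on these libraries where they do the work, as an engineer would, in place of code of your own. Each camera call takes 0.05 s, during which the arm holds its last target.

## Task

Wind the light plate's key clockwise, in several part turns, until it comes up against its stop. Then take the slide with the notched corner out of its stand and finish while still holding it in the gripper: label face up and about level, with its frosted end over the middle of the white panel, roughly 10 cm above it and touching nothing else. Leave the unnotched slide, the dropper bottle, the box and the dish where they are.

Things in the scene. Friction and masses are not known exactly. Their poses are not given: they have to be found in the camera images.
- key (a joint): turn of the winding key in rad: 0 run down, grows as it is turned clockwise seen from above, hard stop at 3.4 (fully wound). Starts between 0 and 0.5, so it needs several part turns with regrasping. The spring pushes back softly (up to 0.03 N m, plus 0.05 N m of friction); the key stays where it is left.
- key_grip (a point): middle of the winding key's blade, on its upright turning axis; turns with the key. The blade is a flat steel bar 36 mm long (own x), 10 mm thick (own y), 24 mm high, from 14 mm below to 10 mm above this point; its underside is 12 mm over the light plate's flat top, with nothing else standing near it.
- light_panel (a point): centre of the square white panel, 110 mm wide, flush in the top of the light plate, 35 mm above the work surface. The plate is a fixed grey box 130 mm (own x) by 220 mm (own y), 35 mm high. The key's axis is 110 mm from this point along own +y. z is up.
- slide_center (a point): centre of the notched slide, a glass plate 76 x 46 x 5 mm, about 45 g, that starts upright in a stand, frosted end down. Own z: along its length to the clear end; x: out of the label face; y: along its 46 mm width. Frosted end down and label face towards you, the notch is at the lower right (+y); lower left means you see the back. Both faces look alike otherwise.
- slide_frosted (a point): centre of the notched slide's frosted end (white, matt, 26 mm long, with a square notch of 13 x 13 mm out of one corner), 25 mm from the slide's centre along own -z; axes as the slide's.
- blank_center (a point): centre of the other slide, same size and look (frosted end down) but with no notch; it stands in an identical stand and is to be left alone. Either slide may be on either side.
- stand_a: the notched slide's fixed black stand, origin under its centre, axes as the slide's at the start: base 60 x 72 x 8 mm on which the slide stands; a cheek 12 mm wide at each face of the slide, top 24 mm above the work surface, slot 6.2 mm; ribs 4 mm high beside the slide's edges. The slide pulls straight up.
- stand_b: the blank slide's stand, the same
- dropper: amber dropper bottle, 32 mm across, 65 mm high, origin at its underside; a bystander
- coverbox: grey box 60 x 60 x 25 mm, origin at its underside; a bystander
- dish: white dish 80 mm across, 16 mm high, origin at its underside; a bystander

How it is judged:
On the way, in this order (a step that is already met when the one before it is completed fails the run):
1. the key is wound up to its stop (value of joint key above 3.1 rad), for 0.2 s.
2. the notched slide is lifted clear of its stand in the gripper (height (world z) of slide_center above 0.1 m and contact force between slide and the fingers above 0.5 N), for 0.2 s.
At the end, for the whole second after the job is handed in: The key is still wound (above 3.0 rad); the notched slide is held still in the fingers, label face up to within 0.40 rad (23 degrees), the centre of its frosted end within 35 mm sideways of the panel's centre and 50 to 180 mm above it, the slide not touching the light plate (value of joint key above 3 rad and angle between slide_center's own x axis and vertical below 0.4 rad and horizontal distance between slide_frosted and light_panel below 0.035 m and z of slide_frosted in the frame of light_panel between 0.05 and 0.18 m and contact force between slide and the fingers above 0.5 N and contact force between slide and light below 0.05 N and linear speed of slide below 0.03 m/s); the arm keeps its last pose, push and grip.
It fails at once if the unnotched slide is moved by more than 20 mm (distance of blank_center from where it was at the start of the episode above 0.02 m).
It fails at once if the dropper bottle is moved by more than 30 mm (distance of dropper from where it was at the start of the episode above 0.03 m).
It fails at once if the box is moved by more than 30 mm (distance of coverbox from where it was at the start of the episode above 0.03 m).
It fails at once if the dish is moved by more than 30 mm (distance of dish from where it was at the start of the episode above 0.03 m).
It also fails if it takes over 72 s, if anything falls off the work surface, if the arm or the gripper's body presses on something with over 40 N, if the wrist force passes 120 N, or if a joint passes its speed limit or range.

## Working session

There is one attempt and no reset: what is moved stays moved. The work goes in short steps, Python scripts to look and compute and a shell command to move; the robot and the scene stay as the last step left them, time stands still between calls to the robot, and variables do not carry over. Pictures are saved under pics/ and viewed, and the job is handed in when it is done.

```bash
mkdir -p pics; ls; python3 - <<'E'
from workcell import *
import cv2
print(read_state()); print(hold_point_z if not callable(hold_point_z) else hold_point_z())
for n in ["scene","top","wrist"]:
    print(n,calibration(n))
for n in ["scene","top"]:
    im,d=get_image(n); cv2.imwrite(f"pics/{n}0.png",im[:,:,::-1]); import numpy as np; np.save(f"pics/{n}0.npy",d)
E
```

```text
pics
{'time_s': 0.0, 'q': array([-1.33939695e+00,  1.31131571e-01,  1.48924494e+00,  1.44816227e-05,
        1.52299542e+00, -8.53887434e-02]), 'joint_vel': array([ 0.00029201, -0.00043633, -0.00057665,  0.00146684,  0.00142649,
        0.00065578]), 'effort': array([-4.89528848e-04, -5.59826410e+01, -4.91773868e+01,  7.67961983e-02,
        3.50240234e-02, -1.61286630e-04]), 'ee_pos': array([ 0.18680684, -0.56955651,  0.19542401]), 'tool_rot': array([-8.87793904e-04,  9.87481531e-01,  1.57732164e-01, -5.76775225e-05]), 'force': array([0.36569995, 0.25349712, 0.23224537]), 'wrist_torque': array([-0.04345084, -0.02660302,  0.0301644 ]), 'opening': 0.09305152594426962}
-0.0188
scene {'fx': 454.39380661486285, 'fy': 454.39380661486285, 'cx': 323.86380037524367, 'cy': 235.76551273940888, 'distortion': array([-0.11500563,  0.        ,  0.        ,  0.        ,  0.        ]), 'origin': array([1.22613725, 0.20433901, 0.60300864]), 'orientation': array([-0.24018746,  0.50042843,  0.75594077, -0.34703736])}
top {'fx': 451.2841276675163, 'fy': 451.2841276675163, 'cx': 316.1939346769789, 'cy': 237.39132361068, 'distortion': array([-0.01878459,  0.        ,  0.        ,  0.        ,  0.        ]), 'origin': array([ 0.43240645, -0.02229058,  0.91469415]), 'orientation': array([-0.06550271,  0.71038513, -0.69773967,  0.06497472])}
wrist {'fx': 394.65480212468384, 'fy': 394.65480212468384, 'cx': 316.67676377652975, 'cy': 239.9517912816638, 'distortion': array([-0.08502766,  0.        ,  0.        ,  0.        ,  0.        ]), 'tool_from_camera': array([[-6.82855676e-04, -9.53655754e-01, -3.00899048e-01,
         8.41756308e-02],
       [ 9.99999714e-01, -7.49344379e-04,  1.05553998e-04,
         1.23561309e-03],
       [-3.26139188e-04, -3.00898890e-01,  9.53655992e-01,
        -1.88109445e-01],
       [ 0.00000000e+00,  0.00000000e+00,  0.00000000e+00,
         1.00000000e+00]])}
```

View pics/scene0.png

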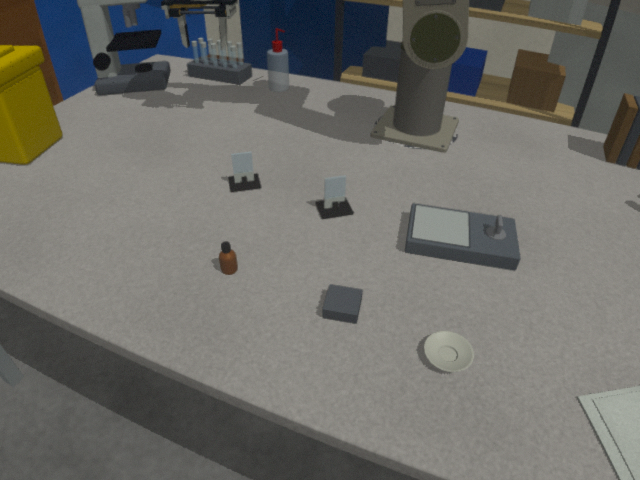

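View pics/top0.png

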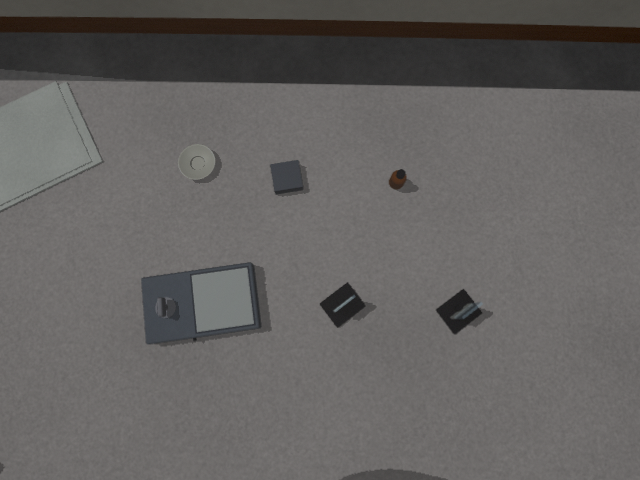

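The scene view shows the slides at (243,167) and (335,192), and the plate's key at (497,228). The top view has the plate's panel at (223,300), the key at (165,308), and the stands at (342,305) and (459,311). I'll zoom in on the slides and the key.

```bash
cat > h.py <<'E'
import numpy as np, cv2
from scipy.spatial.transform import Rotation as R
from workcell import *
def quat(q): return R.from_quat([q[1],q[2],q[3],q[0]])
def cam(n,st=None):
    c=calibration(n); K=np.array([[c['fx'],0,c['cx']],[0,c['fy'],c['cy']],[0,0,1]])
    if n=='wrist':
        T=c['tool_from_camera']; Rt=quat(st['tool_rot']).as_matrix()
        return K,c['distortion'],Rt@T[:3,:3],np.array(st['ee_pos'])+Rt@T[:3,3]
    return K,c['distortion'],quat(c['orientation']).as_matrix(),c['origin']
def ray(n,uv,z,st=None):
    K,D,Rm,o=cam(n,st); p=cv2.undistortPoints(np.array(uv,float).reshape(-1,1,2),K,D)[:,0]
    d=np.c_[p,np.ones(len(p))]@Rm.T
    return o+d*((z-o[2])/d[:,2:])
def proj(n,P,st=None):
    K,D,Rm,o=cam(n,st); rv=cv2.Rodrigues(Rm.T)[0]
    return cv2.projectPoints(np.array(P,float).reshape(-1,1,3),rv,-Rm.T@o,K,D)[0][:,0]
E
python3 - <<'E'
import cv2,numpy as np
from h import *
s=cv2.imread('pics/scene0.png');t=cv2.imread('pics/top0.png')
a=cv2.resize(s[145:225,220:360],None,fx=5.7,fy=5.7,interpolation=cv2.INTER_CUBIC)
cv2.imwrite('pics/a.png',a)
b=cv2.resize(t[255:350,135:265],None,fx=6,fy=6,interpolation=cv2.INTER_CUBIC);cv2.imwrite('pics/b.png',b)
c=cv2.resize(t[275:345,310:490],None,fx=4.4,fy=4.4,interpolation=cv2.INTER_CUBIC);cv2.imwrite('pics/c.png',c)
E
```

```text
(no output)
```

View pics/a.png

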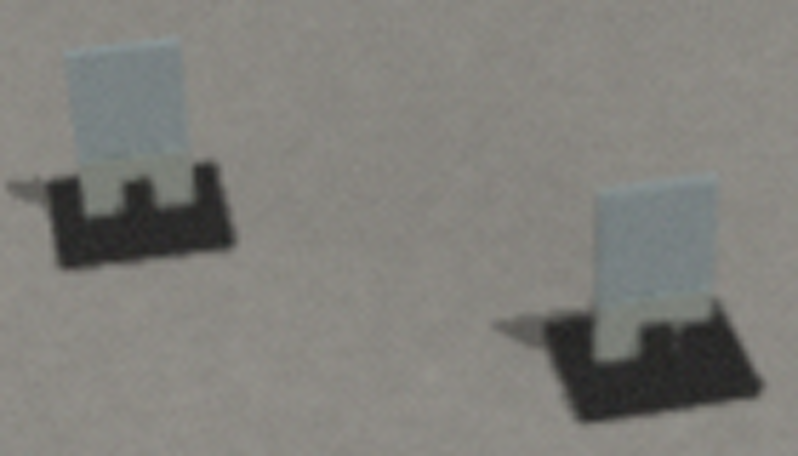

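View pics/b.png

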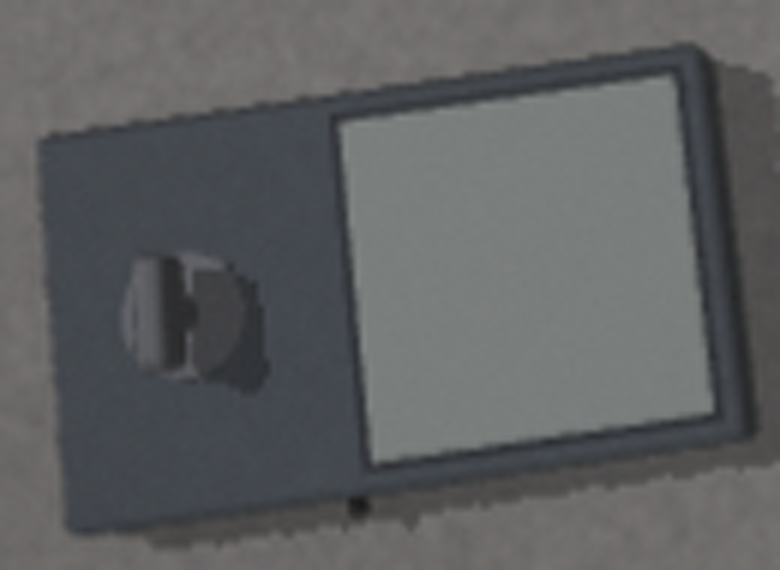

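View pics/c.png

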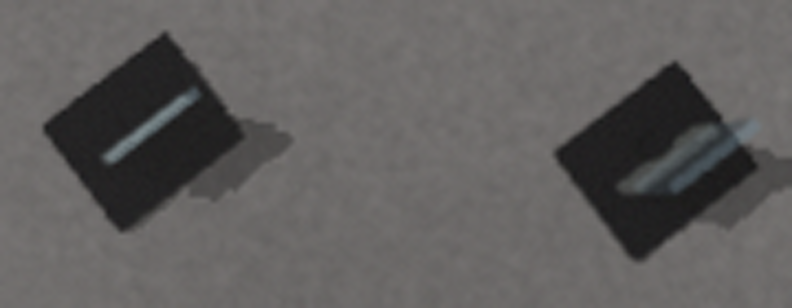

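The right-hand slide in the scene view (image (335,192), top view (342,305)) has its lower-right corner missing, so it is the notched one, with its label face towards the scene camera. Next I'll work out the poses.

```bash
python3 - <<'E'
from h import *
t=cv2.imread('pics/top0.png')
def px(c,off,f): return (np.array(c,float)+.5)/f-.5+off
# panel
m=cv2.inRange(t[255:350,170:270],(100,100,100),(255,255,255))
pc=cv2.findContours(m,0,2)[0]
# restrict panel: largest contour within plate
g=cv2.cvtColor(t,cv2.COLOR_BGR2GRAY)
print('panel gray',g[300,222],g[300,180],g[360,222])
P=ray('top',px([[340,122],[680,75],[715,412],[370,468]],np.array([135,255]),6),.035)
print('panel corners',P.round(4)); c=P.mean(0); print('c',c)
e=(P[0]+P[3]-P[1]-P[2]); e/=np.linalg.norm(e); 
print('own+y',e,'yaw of y deg',np.degrees(np.arctan2(e[1],e[0])),'sides',np.linalg.norm(P-np.roll(P,1,0),axis=1))
print('key axis',c+.110*e)
Q=ray('top',px([[40,138],[690,45],[752,435],[72,532]],np.array([135,255]),6),.035)
print('plate',Q.round(4),Q.mean(0)) 
# key blade top
B=ray('top',px([[133,260],[180,258],[187,368],[140,370]],np.array([135,255]),6),.071)
print('blade',B.round(4),B.mean(0)); v=(B[0]+B[1]-B[2]-B[3]);print('blade yaw',np.degrees(np.arctan2(v[1],v[0])),np.linalg.norm(v)/2)
for nm,bc,ln in [('notched',[[166,32],[243,132],[122,231],[43,128]],[[105,160],[198,93]]),('blank',[[676,62],[757,167],[640,262],[555,153]],[[620,190],[755,125]])]:
    S=ray('top',px(bc,np.array([310,275]),4.4),.008); print(nm,S.round(4),S.mean(0)); d=S[1]-S[0];print(np.linalg.norm(S-np.roll(S,1,0),axis=1))
    for i in (0,1):
        d=S[i]-S[i+1]; d2=S[(3-i)%4 if i==0 else 0]-S[2 if i==0 else 3]
        print(np.degrees(np.arctan2(d[1],d[0])))
    L=ray('top',px(ln,np.array([310,275]),4.4),.084);print('top edge',L.round(4),L.mean(0)); d=L[1]-L[0];print(np.linalg.norm(d),np.degrees(np.arctan2(d[1],d[0])))
for n,uv,z in [('dish',(198,163),.01),('box',(287,176),.025),('drop',(398,179),.04)]: print(n,ray('top',[uv],z).round(3))
E
```

```text
panel gray 126 71 107
panel corners [[0.5178 0.2228 0.035 ]
 [0.5352 0.1126 0.035 ]
 [0.4273 0.0965 0.035 ]
 [0.4076 0.2058 0.035 ]]
c [0.47197638 0.15940996 0.035     ]
own+y [-0.16670541  0.98600675  0.        ] yaw of y deg 99.59631975387606 sides [0.11147457 0.11157243 0.10913202 0.11099767]
key axis [0.45363879 0.26787071 0.035     ]
plate [[0.5107 0.3205 0.035 ]
 [0.5451 0.1097 0.035 ]
 [0.4203 0.0844 0.035 ]
 [0.3858 0.2994 0.035 ]] [0.46547662 0.2035135  0.035     ]
blade [[0.4703 0.2742 0.071 ]
 [0.4712 0.2596 0.071 ]
 [0.4376 0.2548 0.071 ]
 [0.4367 0.2693 0.071 ]] [0.45393865 0.26448639 0.071     ]
blade yaw 8.193123491737472 0.033880416699120224
notched [[ 0.5121 -0.0842  0.008 ]
 [ 0.4676 -0.1193  0.008 ]
 [ 0.4226 -0.065   0.008 ]
 [ 0.4678 -0.0288  0.008 ]] [ 0.46751755 -0.07434306  0.008     ]
[0.07098294 0.05673218 0.07047634 0.05782705]
38.19373228504827
-50.402971022529506
top edge [[ 0.4521 -0.0541  0.084 ]
 [ 0.4803 -0.0925  0.084 ]] [ 0.46624303 -0.07330121  0.084     ]
0.047611554070127717 -53.67812264840798
blank [[ 0.5025 -0.317   0.008 ]
 [ 0.4557 -0.3518  0.008 ]
 [ 0.4128 -0.2972  0.008 ]
 [ 0.4605 -0.2604  0.008 ]] [ 0.45789196 -0.30659674  0.008     ]
[0.07040983 0.0583086  0.0694616  0.06023059]
36.71715990089286
-51.85781761998986
top edge [[ 0.4435 -0.2669  0.084 ]
 [ 0.471  -0.3242  0.084 ]] [ 0.45725609 -0.29555444  0.084     ]
0.06353409910994927 -64.32134627257389
dish [[0.756 0.232 0.01 ]]
box [[0.726 0.042 0.025]]
drop [[ 0.719 -0.183  0.04 ]]
```

```bash
python3 -m jog '[[0.0375,-0.014,0,0,0,0],[0.0375,-0.014,0,0,0,0],[0.0375,-0.014,0,0,0,0],[0.0375,-0.014,0,0,0,0],[0.0375,-0.014,0,0,0,0],[0.0375,-0.014,0,0,0,0],[0.0375,-0.014,0,0,0,0],[0.0375,-0.014,0,0,0,0]]' 1 && python3 -m jog '[[0.0134,-0.0374,0,0,0,0],[0.0134,-0.0374,0,0,0,0],[0.0134,-0.0374,0,0,0,0],[0.0134,-0.0374,0,0,0,0],[0.0134,-0.0374,0,0,0,0],[0.0134,-0.0374,0,0,0,0],[0.0134,-0.0374,0,0,0,0],[0.0134,-0.0374,0,0,0,0],[0.0134,-0.0374,0,0,0,0],[0.0134,-0.0374,0,0,0,0],[0.0134,-0.0374,0,0,0,0],[0.0134,-0.0374,0,0,0,0],[0.0134,-0.0374,0,0,0,0]]'
```

```text
time_s: 0.77
ee_pos: [0.4381, -0.366, 0.1904]
tool_rot: [-0.003, 0.989, 0.15, -0.003]
force: [0.0, -1.2, -0.4]
opening: 0.0929
time_s: 1.85
ee_pos: [0.4564, 0.1747, 0.1871]
tool_rot: [-0.007, 0.989, 0.151, -0.007]
force: [1.0, -0.9, 0.2]
opening: 0.0927
```

```bash
python3 -m jog '[[0,0,0,0,0,-0.12],[0,0,0,0,0,-0.12],[0,0,0,0,0,-0.12],[0,0,0,0,0,-0.12],[0,0,0,0,0,-0.12],[0,0,0,0,0,-0.12],[0,0,0,0,0,-0.12],[0,0,0,0,0,-0.12],[0,0,0,0,0,-0.12],[0,0,0,0,0,-0.12],[0,0,0,0,0,-0.12],[0,0,0,0,0,-0.12],[0,0,0,0,0,-0.12],[0,0,0,0,0,-0.12],[0,0,0,0,0,-0.12],[0,0,0,0,0,-0.12],[0,0,0,0,0,-0.12],[0,0,0,0,0,-0.12],[0,0,0,0,0,-0.12],[0,0,0,0,0,-0.12]]'; python3 - <<'E'
from h import *
s=read_state();print(s)
E
```

```text
time_s: 3.52
ee_pos: [0.447, 0.185, 0.1772]
tool_rot: [-0.017, 0.172, 0.985, 0.002]
force: [-0.3, -0.4, -0.3]
opening: 0.0926
{'time_s': 3.5167, 'q': array([ 0.2703454 , -0.14844497,  1.80085114,  0.01927197,  1.51871464,
       -0.95606254]), 'joint_vel': array([-2.71968277e-04,  4.70394587e-03,  8.28899636e-03,  6.71908125e-04,
        1.55515838e-03, -1.49072078e+00]), 'effort': array([-6.07978509e-03, -4.09875584e+01, -4.86937058e+01,  1.64292036e-01,
        2.75382958e-01,  3.14402528e+00]), 'ee_pos': array([0.44698562, 0.18498402, 0.17722407]), 'tool_rot': array([-0.01745791,  0.171952  ,  0.98494778,  0.00236616]), 'force': array([-0.29572939, -0.36625556, -0.33305823]), 'wrist_torque': array([ 0.05511499, -0.10765021, -0.03437186]), 'opening': 0.09256615797191405}
```

```bash
cat >> h.py <<'E'
def down(yaw_deg):  # tool pointing down, tool x at yaw
    a=np.radians(yaw_deg); x=np.array([np.cos(a),np.sin(a),0]); z=np.array([0,0,-1.]); return np.c_[x,np.cross(z,x),z]
def err(p,Rt):
    s=read_state(); Rc=quat(s['tool_rot']).as_matrix()
    sh=Rc.T@(np.array(p)-s['ee_pos']); rv=R.from_matrix(Rc.T@Rt).as_rotvec()
    print('t',round(s['time_s'],2),'pos',s['ee_pos'].round(4),'q',s['q'].round(3),'F',s['force'].round(1),'M',s['wrist_torque'].round(2),'op',round(float(s['opening']),4))
    print('yawx',np.degrees(np.arctan2(Rc[1,0],Rc[0,0])).round(1),'shift',sh.round(4),'|',np.linalg.norm(sh).round(4),'rot',rv.round(4),'rows>=',max(np.linalg.norm(sh)/.0417,np.linalg.norm(rv)/.125).__round__(2))
def snap(n,f,crop=None,k=1):
    s=read_state(); im,d=get_image(n); cv2.imwrite('pics/full_'+f,im[:,:,::-1])
    if crop: im=im[crop[1]:crop[3],crop[0]:crop[2]]
    cv2.imwrite('pics/'+f,cv2.resize(im[:,:,::-1],None,fx=k,fy=k,interpolation=cv2.INTER_CUBIC)); return s,d
E
python3 -m jog '[[0,0,0,0,0,0]]' >/dev/null; python3 - <<'E'
from h import *
err([.454,.266,.17],down(188))
snap('wrist','w1.png')
E
```

```text
t 3.6 pos [0.4466 0.1849 0.1768] q [ 0.27  -0.148  1.801  0.019  1.519 -0.962] F [-0.1  0.4 -1.2] M [ 0.07 -0.16 -0.03] op 0.0931
yawx 160.5 shift [0.0198 0.079  0.0074] | 0.0817 rot [ 0.007  -0.0357 -0.4791] rows>= 3.84
```

View pics/w1.png

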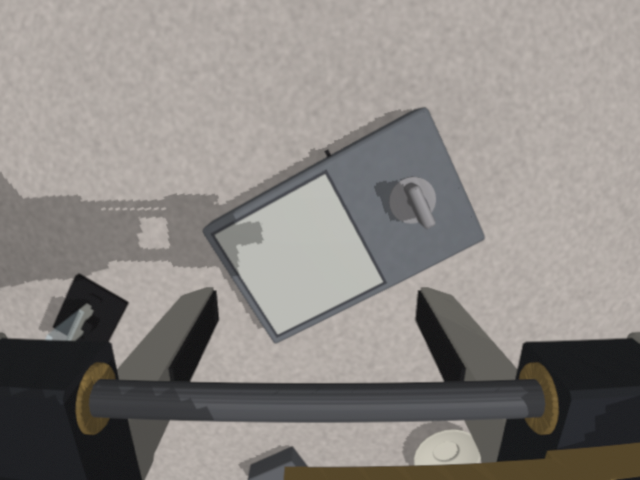

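The wrist view shows the panel with corners at about (215,237), (326,172), (384,282) and (278,337), and the blade top running from (412,186) to (429,222). I'll measure from this view as a cross-check.

```bash
python3 - <<'E'
from h import *
s=read_state()
P=ray('wrist',[[215,237],[326,172],[384,282],[278,337]],.035,s);print(P.round(4),P.mean(0).round(4),np.linalg.norm(P-np.roll(P,1,0),axis=1).round(4))
e=P[1]+P[2]-P[0]-P[3];e/=np.linalg.norm(e);print(np.degrees(np.arctan2(e[1],e[0])),'axis',P.mean(0)+.11*e)
B=ray('wrist',[[411,187],[429,223]],.071,s);print(B.round(4),B.mean(0).round(4));v=B[1]-B[0];print(np.degrees(np.arctan2(v[1],v[0])),np.linalg.norm(v))
im=cv2.imread('pics/full_w1.png');cv2.imwrite('pics/w1k.png',cv2.resize(im[160:250,370:470],None,fx=6,fy=6,interpolation=cv2.INTER_CUBIC))
E
```

```text
[[0.4275 0.0952 0.035 ]
 [0.4075 0.2057 0.035 ]
 [0.5182 0.2221 0.035 ]
 [0.5374 0.1115 0.035 ]] [0.4727 0.1586 0.035 ] [0.1112 0.1123 0.1118 0.1123]
100.0533656581396 axis [0.45345358 0.26693996 0.035     ]
[[0.4362 0.263  0.071 ]
 [0.4678 0.2684 0.071 ]] [0.452  0.2657 0.071 ]
9.608671115065912 0.032072901728886063
```

View pics/w1k.png

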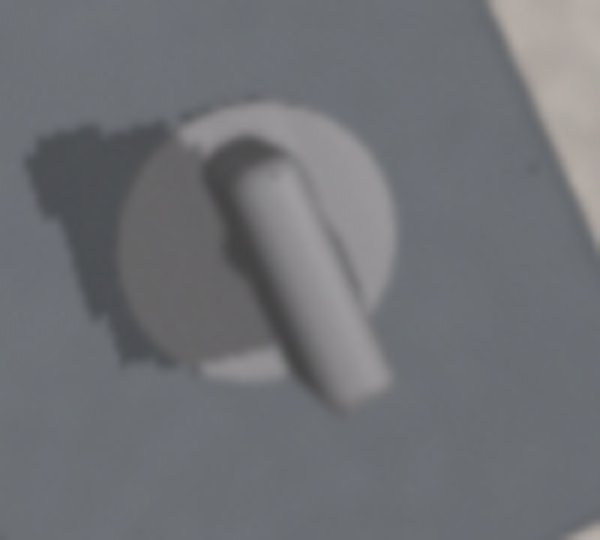

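```bash
python3 -m jog '[[0.005,0.02,0,0,-0.009,-0.12],[0.0,0.02,0,0,-0.009,-0.12],[0.0,0.02,0,0,-0.009,-0.12],[0,0.02,0,0,-0.009,-0.12],[0,0,0,0,0,0]]' >/dev/null; python3 - <<'E'
from h import *
err([.4535,.2663,.12],down(188))
E
```

```text
t 4.07 pos [0.4556 0.2662 0.1758] q [ 0.428 -0.059  1.72   0.005  1.478 -1.269] F [ 0.3 -0.2  0.2] M [ 0.05 -0.17  0.  ] op 0.0931
yawx -172.8 shift [0.0022 0.     0.0558] | 0.0559 rot [ 0.0054  0.0016 -0.0141] rows>= 1.34
```

```bash
python3 -m jog '[[0.002,0,0.033,0.005,0,-0.014],[0,0,0.033,0,0,0],[0,0,0.033,0,0,0],[0,0,0.02,0,0,0],[0,0,0,0,0,0]]' >/dev/null; python3 - <<'E'
from h import *
err([.4535,.2663,.045],down(188))
snap('wrist','w2.png')
E
```

```text
t 4.48 pos [0.4557 0.2667 0.0554] q [ 4.330e-01  4.500e-02  1.845e+00 -1.000e-03  1.245e+00 -1.249e+00] F [-1.1  0.  -0.1] M [ 0.08 -0.14 -0.03] op 0.0932
yawx -173.6 shift [ 0.0023 -0.0002  0.0104] | 0.0106 rot [ 0.0009  0.0071 -0.0281] rows>= 0.25
```

View pics/w2.png

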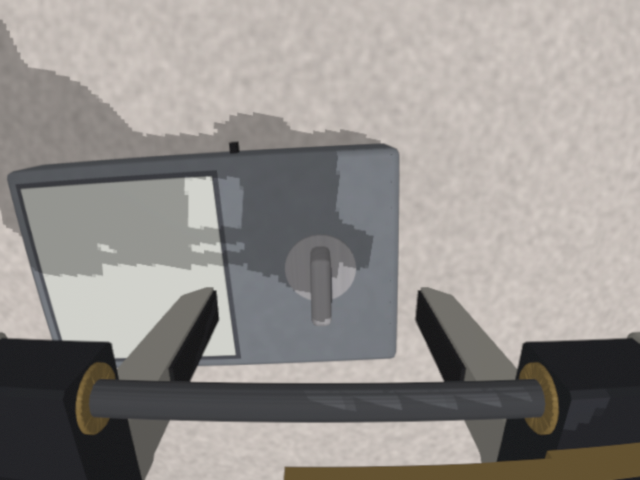

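The blade (320,250)–(322,320) is centred between the fingers. I'll lower the last bit and close.

```bash
python3 -m jog '[[0.0025,0,0.01,0,0,-0.02],[0.0015,0,0.002,0,0,0]]' >/dev/null; python3 -m jog '[[0,0,0,0,0,0],[0,0,0,0,0,0],[0,0,0,0,0,0],[0,0,0,0,0,0],[0,0,0,0,0,0],[0,0,0,0,0,0]]' -1 25; python3 - <<'E'
from h import *
err([.4535,.2663,.045],down(188))
E
```

```text
time_s: 5.2
ee_pos: [0.4576, 0.2678, 0.0528]
tool_rot: [0.009, -0.062, 0.998, 0.003]
force: [0.0, -0.0, 0.4]
opening: 0.0576
t 5.2 pos [0.4576 0.2678 0.0528] q [ 0.434  0.04   1.854 -0.002  1.227 -1.261] F [ 0.  -0.   0.4] M [ 0.1  -0.14  0.06] op 0.0576
yawx -172.9 shift [ 0.0044 -0.001   0.0077] | 0.0089 rot [ 0.0044  0.0192 -0.0151] rows>= 0.21
```

```bash
python3 -m jog '[[0.005,-0.001,0.01,0,0.015,-0.015],[0.003,0,0.004,0,0.01,0],[0.001,0,0.001,0,0,0]]' >/dev/null; python3 - <<'E'
from h import *
err([.4535,.2663,.045],down(188))
E
python3 -m jog '[[0.001,0,0.001,0,0,0],[0,0,0,0,0,0],[0,0,0,0,0,0],[0,0,0,0,0,0],[0,0,0,0,0,0],[0,0,0,0,0,0],[0,0,0,0,0,0]]' -1 25; python3 - <<'E'
from h import *
err([.4535,.2663,.045],down(188))
E
```

```text
t 5.45 pos [0.4492 0.2661 0.0376] q [ 0.431  0.062  1.862  0.007  1.222 -1.283] F [-0.1  0.5  0.2] M [ 0.05 -0.16  0.02] op 0.0376
yawx -171.9 shift [-0.0042 -0.0004 -0.0074] | 0.0085 rot [ 0.0052 -0.0057  0.0017] rows>= 0.2
time_s: 6.03
ee_pos: [0.446, 0.2675, 0.0345]
tool_rot: [-0.005, -0.071, 0.997, 0.004]
force: [1.0, 1.1, -0.8]
opening: 0.0098
t 6.03 pos [0.446  0.2675 0.0345] q [ 0.434  0.063  1.867  0.011  1.218 -1.282] F [ 1.   1.1 -0.8] M [ 0.05 -0.23 -0.02] op 0.0098
yawx -171.9 shift [-0.0072 -0.0022 -0.0106] | 0.013 rot [ 0.0077 -0.0093  0.0022] rows>= 0.31
```

```bash
python3 -m jog '[[0,0,0,0,0,0],[0,0,0,0,0,0],[0,0,0,0,0,0],[0,0,0,0,0,0]]' -0.4 >/dev/null; python3 -m jog '[[-0.007,-0.001,-0.01,0,-0.005,0],[0,0,0,0,0,0],[0,0,0,0,0,0]]' > /dev/null; python3 - <<'E'
from h import *
err([.4535,.2663,.045],down(188))
E
```

```text
t 6.62 pos [0.4544 0.2669 0.0461] q [ 0.428  0.061  1.846  0.008  1.235 -1.287] F [ 0.  -0.9  0.2] M [ 0.08 -0.08  0.03] op 0.0277
yawx -171.9 shift [ 0.001  -0.0005  0.0011] | 0.0016 rot [ 0.0071 -0.003   0.0016] rows>= 0.06
```

```bash
python3 -m jog '[[0,0,0,0,0,0],[0,0,0,0,0,0],[0,0,0,0,0,0],[0,0,0,0,0,0]]' -1 25 >/dev/null; python3 - <<'E'
from h import *
err([.4535,.2663,.045],down(188))
E
python3 -m jog '[[0,0,0,0,0,0.1],[0,0,0,0,0,0.1],[0,0,0,0,0,0.1],[0,0,0,0,0,0.1],[0,0,0,0,0,0.1],[0,0,0,0,0,0]]' ; python3 - <<'E'
from h import *
err([.4535,.2663,.045],down(188))
E
```

```text
t 6.95 pos [0.4552 0.2688 0.0471] q [ 0.428  0.06   1.845  0.011  1.234 -1.287] F [-1.2  5.  -0.2] M [ 0.96 -0.11  0.02] op 0.0085
yawx -171.9 shift [ 0.002  -0.0022  0.0021] | 0.0037 rot [ 0.0107 -0.001   0.0011] rows>= 0.09
time_s: 7.45
ee_pos: [0.4551, 0.2681, 0.0471]
tool_rot: [-0.002, 0.189, 0.982, 0.004]
force: [-0.7, 0.1, 1.5]
opening: 0.0086
t 7.45 pos [0.4551 0.2681 0.0471] q [ 0.429  0.06   1.845  0.009  1.235 -0.764] F [-0.7  0.1  1.5] M [ 0.01 -0.12 -0.  ] op 0.0086
yawx 158.2 shift [ 0.0008 -0.0023  0.0021] | 0.0032 rot [ 0.0082 -0.0033 -0.5202] rows>= 4.16
```

```bash
python3 -m jog '[[0,0,0,0,0,0.1],[0,0,0,0,0,0.1],[0,0,0,0,0,0.1],[0,0,0,0,0,0.1],[0,0,0,0,0,0.1],[0,0,0,0,0,0.1],[0,0,0,0,0,0.1],[0,0,0,0,0,0.1],[0,0,0,0,0,0.1],[0,0,0,0,0,0.1],[0,0,0,0,0,0]]' ; python3 - <<'E'
from h import *
err([.4551,.2681,.047],down(188))
snap('top','t3.png',(135,255,265,350),6)
E
```

```text
time_s: 8.37
ee_pos: [0.4538, 0.267, 0.0471]
tool_rot: [-0.004, 0.639, 0.769, 0.001]
force: [0.4, -0.3, 0.8]
opening: 0.009
t 8.37 pos [0.4538 0.267  0.0471] q [0.429 0.059 1.846 0.008 1.238 0.243] F [ 0.4 -0.3  0.8] M [-0.07 -0.07  0.03] op 0.009
yawx 100.5 shift [0.0008 0.0015 0.0001] | 0.0017 rot [ 0.0024 -0.0076 -1.5266] rows>= 12.21
```

View pics/t3.png

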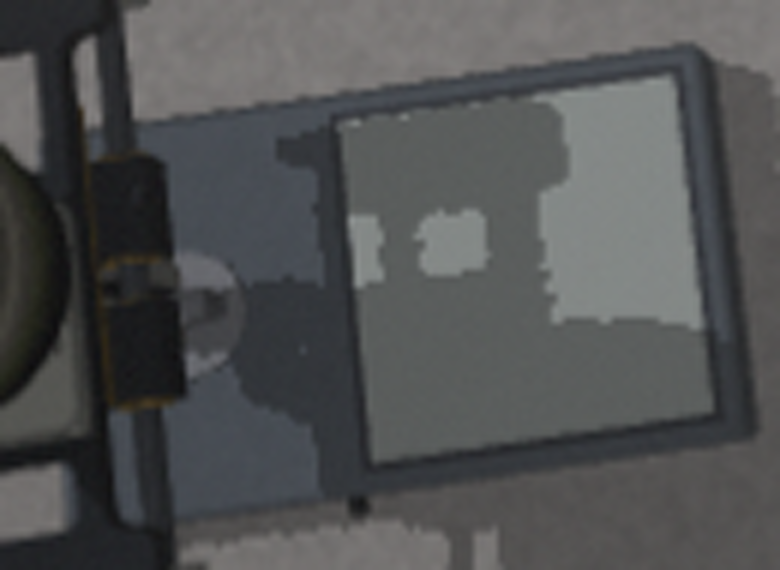

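```bash
python3 -m jog '[[0,0,0,0,0,0],[0,0,0,0,0,0],[0,0,0,0,0,0],[0,0,0,0,0,0]]' -0.3 ; python3 - <<'E'
from h import *
err([.4535,.2663,.045],down(98.5))
snap('wrist','w4.png')
E
```

```text
time_s: 8.75
ee_pos: [0.4535, 0.267, 0.0466]
tool_rot: [-0.004, 0.631, 0.775, 0.001]
force: [0.3, 0.1, 0.1]
opening: 0.0301
t 8.75 pos [0.4535 0.267  0.0466] q [0.429 0.06  1.847 0.008 1.238 0.223] F [0.3 0.1 0.1] M [-0.02 -0.14 -0.  ] op 0.0301
yawx 101.7 shift [-0.0007 -0.0001  0.0016] | 0.0017 rot [-0.0038 -0.0065  0.0557] rows>= 0.45
```

View pics/w4.png

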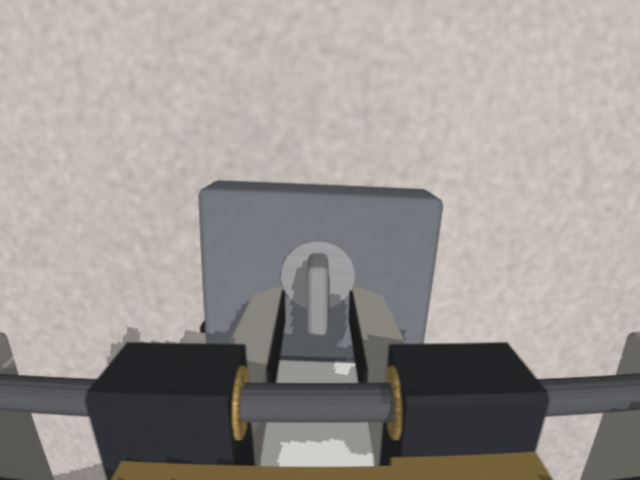

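The key has turned with the gripper: the blade is now at (318,255)–(317,333), centred in the jaws and a quarter turn on. I'll regrasp and carry on with the next part turns.

```bash
python3 -m jog '[[0,0,0,0,0,0.03],[0,0,0,0,0,0],[0,0,0,0,0,0],[0,0,0,0,0,0]]' -1 30 >/dev/null; python3 -m jog '[[0,0,0,0,0,0.1],[0,0,0,0,0,0.1],[0,0,0,0,0,0.1],[0,0,0,0,0,0.1],[0,0,0,0,0,0.1],[0,0,0,0,0,0.1],[0,0,0,0,0,0.1],[0,0,0,0,0,0.1],[0,0,0,0,0,0]]' ; python3 - <<'E'
from h import *
err([.4535,.2668,.046],down(8))
E
python3 -m jog '[[0,0,0,0,0,0],[0,0,0,0,0,0],[0,0,0,0,0,0],[0,0,0,0,0,0]]' -0.3 >/dev/null; python3 - <<'E'
from h import *
err([.4535,.2668,.046],down(8))
snap('wrist','w5.png',(200,160,440,400),2.4)
E
```

```text
time_s: 9.88
ee_pos: [0.4525, 0.2673, 0.0463]
tool_rot: [-0.004, 0.896, 0.444, -0.002]
force: [-0.5, -0.8, -0.2]
opening: 0.009
t 9.88 pos [0.4525 0.2673 0.0463] q [0.43  0.06  1.847 0.009 1.239 1.078] F [-0.5 -0.8 -0.2] M [-0.04 -0.03 -0.01] op 0.009
yawx 52.7 shift [0.0002 0.0011 0.0003] | 0.0012 rot [-0.0087  0.003   0.7798] rows>= 6.24
t 10.22 pos [0.4525 0.2673 0.0463] q [0.43  0.06  1.847 0.008 1.238 1.067] F [ 0.2 -0.1  0.2] M [-0.01 -0.02 -0.03] op 0.0303
yawx 53.4 shift [0.0002 0.001  0.0003] | 0.0011 rot [-0.0086  0.0027  0.7916] rows>= 6.33
```

View pics/w5.png

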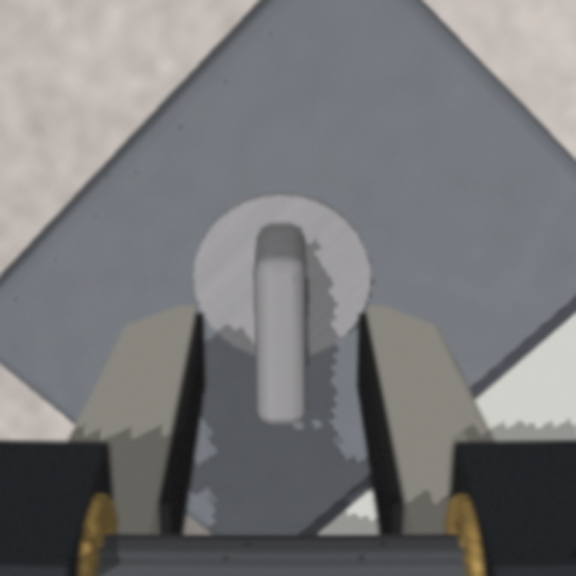

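The blade still lines up with the jaws (crop column 281). On with the third part turn, up to the stop.

```bash
python3 -m jog '[[0,0,0,0,0,0],[0,0,0,0,0,0],[0,0,0,0,0,0],[0,0,0,0,0,0]]' -1 30 >/dev/null; python3 -m jog '[[0,0,0,0,0,0.1],[0,0,0,0,0,0.1],[0,0,0,0,0,0.1],[0,0,0,0,0,0.1],[0,0,0,0,0,0.1],[0,0,0,0,0,0.1],[0,0,0,0,0,0]]' ; python3 - <<'E'
from h import *
err([.4535,.2668,.046],down(8))
E
for i in 1 2 3; do python3 -m jog '[[0,0,0,0,0,0.06],[0,0,0,0,0,0.06]]'>/dev/null ; python3 - <<'E'
from h import *
err([.4535,.2668,.046],down(8))
E
done
```

```text
time_s: 11.18
ee_pos: [0.4519, 0.2681, 0.0463]
tool_rot: [-0.004, 0.988, 0.153, -0.003]
force: [0.4, -0.4, -0.4]
opening: 0.009
t 11.18 pos [0.4519 0.2681 0.0463] q [0.431 0.06  1.847 0.01  1.239 1.691] F [ 0.4 -0.4 -0.4] M [-0.03 -0.02  0.01] op 0.009
yawx 17.6 shift [0.0011 0.0018 0.0003] | 0.0021 rot [-0.0086  0.0059  0.1678] rows>= 1.34
t 11.35 pos [0.4518 0.2683 0.0463] q [0.431 0.06  1.847 0.01  1.239 1.806] F [0.1 0.4 0.4] M [ 0.1  -0.03  0.08] op 0.009
yawx 11.0 shift [0.0014 0.0018 0.0003] | 0.0023 rot [-0.0083  0.0064  0.0525] rows>= 0.43
t 11.52 pos [0.4518 0.2685 0.0463] q [0.431 0.06  1.847 0.011 1.239 1.924] F [0.4 0.4 0. ] M [0.15 0.01 0.02] op 0.0088
yawx 4.3 shift [0.0016 0.0018 0.0003] | 0.0024 rot [-0.0083  0.0068 -0.0652] rows>= 0.53
t 11.68 pos [0.4518 0.2687 0.0463] q [0.431 0.06  1.847 0.011 1.239 2.042] F [ 0.2  1.2 -0.9] M [0.22 0.   0.13] op 0.0088
yawx -2.5 shift [0.0018 0.0018 0.0003] | 0.0026 rot [-0.0081  0.0072 -0.183 ] rows>= 1.47
```

```bash
for i in 1 2 3; do python3 -m jog '[[0,0,0,0,0,0.04],[0,0,0,0,0,0.04]]'>/dev/null ; python3 - <<'E'
from h import *
err([.4535,.2668,.046],down(8))
E
done
```

```text
t 11.85 pos [0.4518 0.2688 0.0463] q [0.431 0.06  1.847 0.011 1.238 2.119] F [-0.7 -0.  -0.2] M [0.06 0.01 0.11] op 0.0087
yawx -6.9 shift [0.0019 0.0018 0.0003] | 0.0026 rot [-0.008   0.0074 -0.2604] rows>= 2.08
t 12.02 pos [0.4518 0.2688 0.0463] q [0.431 0.06  1.847 0.011 1.238 2.195] F [0.2 0.1 1.2] M [ 0.04 -0.03  0.36] op 0.009
yawx -11.2 shift [0.0021 0.0017 0.0003] | 0.0027 rot [-0.0076  0.0077 -0.3358] rows>= 2.69
t 12.18 pos [0.4518 0.2688 0.0463] q [0.432 0.06  1.847 0.011 1.238 2.27 ] F [ 0.1 -0.1 -0.7] M [ 0.04 -0.02  0.56] op 0.0094
yawx -15.5 shift [0.0022 0.0015 0.0003] | 0.0027 rot [-0.0072  0.0079 -0.4107] rows>= 3.29
```

Mz climbed from 0.11 to 0.56 N m and the jaws are being forced apart slightly, so the key is at its stop. I'll release it and look.

```bash
python3 -m jog '[[0,0,0,0,0,-0.05],[0,0,0,0,0,0],[0,0,0,0,0,0],[0,0,0,0,0,0],[0,0,0,0,0,0]]' 0.3 >/dev/null; python3 -m jog '[[0,0,-0.03,0,0,0],[0,0,-0.035,0,0,0],[0,0,-0.035,0,0,0],[0,0,0,0,0,0]]' 0.3 >/dev/null; python3 - <<'E'
from h import *
err([.4535,.2668,.15],down(8))
snap('wrist','w6.png')
E
```

```text
t 12.93 pos [0.4495 0.2665 0.1464] q [ 0.43  -0.038  1.754  0.01   1.438  2.211] F [0.5 0.7 1.3] M [ 0.01 -0.03 -0.01] op 0.0596
yawx -12.1 shift [ 0.0038 -0.0011 -0.0037] | 0.0054 rot [-0.0033  0.0152 -0.3514] rows>= 2.81
```

View pics/w6.png

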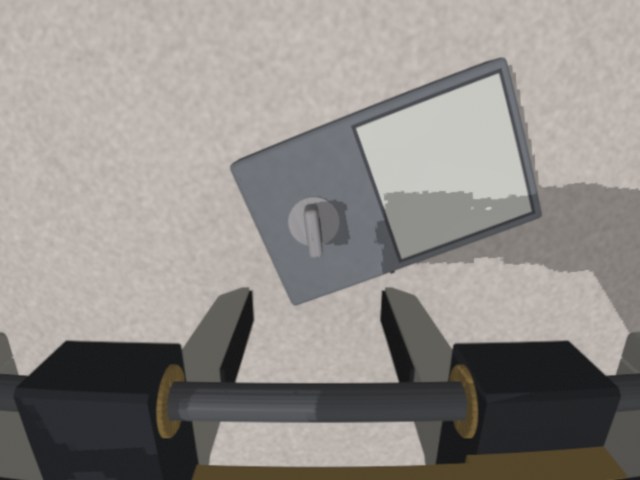

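```bash
python3 - <<'E'
from h import *
s=read_state()
B=ray('wrist',[[312,210],[316.5,254]],.071,s);v=B[0]-B[1];print(B.mean(0),np.degrees(np.arctan2(v[1],v[0])),np.linalg.norm(v))
P=ray('wrist',[[355,127],[501,71],[533,212],[401,262]],.035,s);print(P.mean(0))
im=cv2.imread('pics/full_w6.png');cv2.imwrite('pics/w6k.png',cv2.resize(im[180:280,270:370],None,fx=6,fy=6,interpolation=cv2.INTER_CUBIC))
E
```

```text
[0.45519395 0.26492429 0.071     ] -6.712186378770349 0.03184797859393333
[0.46987744 0.15813235 0.035     ]
```

View pics/w6k.png

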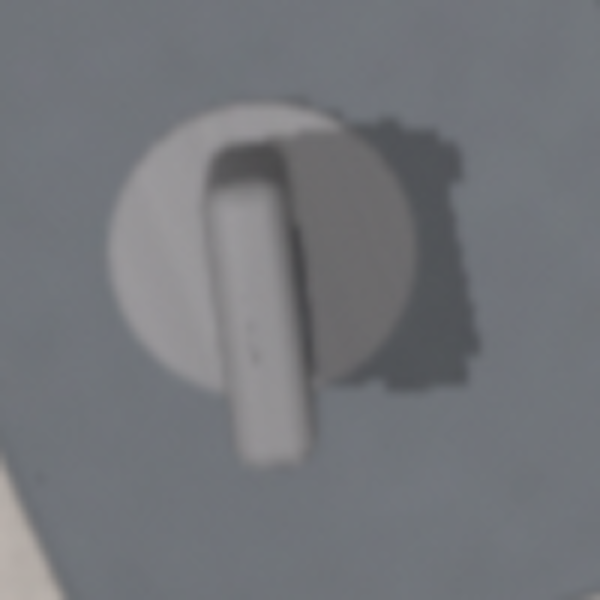

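The blade yaw is now −6.7°, against about +8 to +9.6° at the start. That makes roughly 195° turned, about 3.4 rad, which matches the stop. Next I'll fit a simple kinematic model to the recorded poses, so I can plan the tool attitude for holding the slide level.

```bash
cat > kin.py <<'E'
from h import *
def Rz(a): return R.from_euler('z',a).as_matrix()
def Ry(a): return R.from_euler('y',a).as_matrix()
def fk(q,p):
    h,a1,L2,a3,L4,L6,d=p
    ez=np.array([0,0,1.]);ex=np.array([1.,0,0]);ey=np.array([0,1.,0])
    A=Rz(q[0]);o=h*ez+A@(a1*ex+d*ey)
    A=A@Ry(q[1]);o=o+A@(L2*ez)
    A=A@Ry(q[2]);o=o+A@(a3*ex+L4*ez)
    A=A@Rz(q[3]);A=A@Ry(q[4]);o=o+A@(L6*ez);A=A@Rz(q[5])
    return o,A
E
python3 - <<'E'
from kin import *
from scipy.optimize import least_squares
s=read_state()
D=[([-1.33939695,.131131571,1.48924494,0,1.52299542,-.0853887],[.18680684,-.56955651,.19542401]),
([.2703454,-.14844497,1.80085114,.01927197,1.51871464,-.95606],[.44698562,.18498402,.17722407]),
([.428,-.059,1.72,.005,1.478,-1.269],[.4556,.2662,.1758]),
([.433,.045,1.845,-.001,1.245,-1.249],[.4557,.2667,.0554]),
([.431,.062,1.862,.007,1.222,-1.283],[.4492,.2661,.0376]),
(s['q'],s['ee_pos'])]
f=lambda p:np.concatenate([fk(q,p)[0]-np.array(x) for q,x in D]+[0.02*(p-np.array([.4,0,.4,0,.4,.3,0]))*.05])
r=least_squares(f,[.4,0,.4,0,.4,.3,0.05]);print(r.x.round(4),np.abs(r.fun).max())
o,A=fk(s['q'],r.x);print(A.T@quat(s['tool_rot']).as_matrix())
E
```

```text
[0.3195 0.0006 0.369  0.061  0.5528 0.4016 0.0512] 0.00022577364475417222
[[ 2.18052290e-16 -1.00000000e+00  8.48363804e-17]
 [ 1.00000000e+00  2.62043559e-16 -2.46810173e-16]
 [ 2.81994177e-16  7.98568185e-17  1.00000000e+00]]
```

```bash
python3 -m jog '[[0.007,0.033,-0.013,0,0,0],[0.007,0.033,-0.013,0,0,0],[0.007,0.033,-0.013,0,0,0],[0.007,0.033,-0.013,0,0,0],[0.007,0.033,-0.013,0,0,0],[0.007,0.033,-0.013,0,0,0],[0,0,0,0,0,0]]' 1 >/dev/null
python3 - <<'E'
from h import *
import json
s=read_state();open('log.jsonl','a').write(json.dumps([list(s['q']),list(s['ee_pos']),list(s['tool_rot'])])+'\n')
err([.45,.05,.25],down(-51))
E
python3 -m jog '[[0,0,0,0,0.12,0],[0,0,0,0,0.12,0],[0,0,0,0,0.12,0],[0,0,0,0,0.12,0],[0,0,0,0,0,0]]' 
python3 - <<'E'
from h import *
import json
s=read_state();open('log.jsonl','a').write(json.dumps([list(s['q']),list(s['ee_pos']),list(s['tool_rot'])])+'\n')
print(s['q'])
E
python3 -m jog '[[0,0,0,0,-0.12,0],[0,0,0,0,-0.12,0],[0,0,0,0,-0.12,0],[0,0,0,-0.12,-0.12,0],[0,0,0,-0.12,0,0],[0,0,0,-0.12,0,0],[0,0,0,0,0,0]]' 
python3 - <<'E'
from kin import *
import json
from scipy.optimize import least_squares
s=read_state();open('log.jsonl','a').write(json.dumps([list(s['q']),list(s['ee_pos']),list(s['tool_rot'])])+'\n')
print(s['q'])
D=[([-1.33939695,.131131571,1.48924494,0,1.52299542,-.0853887],[.18680684,-.56955651,.19542401]),
([.2703454,-.14844497,1.80085114,.01927197,1.51871464,-.95606],[.44698562,.18498402,.17722407]),
([.433,.045,1.845,-.001,1.245,-1.249],[.4557,.2667,.0554])]
for l in open('log.jsonl'):
    a=json.loads(l); D.append((a[0],a[1]))
    A=fk(a[0],[0]*7)[1]; print((A.T@quat(a[2]).as_matrix()).round(4).tolist())
f=lambda p:np.concatenate([fk(q,p)[0]-np.array(x) for q,x in D])
r=least_squares(f,[.32,0,.37,0.06,.55,.4,0.05]);print(r.x.round(4).tolist(),np.abs(r.fun).max())
np.save('kin.npy',r.x)
E
```

```text
t 13.57 pos [0.446  0.0565 0.2165] q [ 0.012 -0.266  1.831  0.     1.602  1.787] F [0.7 0.1 0.2] M [ 0.03 -0.06  0.04] op 0.0929
yawx -11.7 shift [ 0.0045  0.0057 -0.0336] | 0.0343 rot [0.0136 0.0221 0.6852] rows>= 5.49
time_s: 13.98
ee_pos: [0.4434, 0.0531, 0.1989]
tool_rot: [0.028, 0.97, -0.103, 0.217]
force: [-0.7, 0.6, -2.1]
opening: 0.0932
[ 0.14646955 -0.81563384  2.29496117 -0.16777057  1.25321568  1.94832794]
time_s: 14.57
ee_pos: [0.443, 0.0559, 0.1934]
tool_rot: [0.168, 0.98, -0.105, -0.035]
force: [-0.1, 0.9, -0.5]
opening: 0.0931
[ 0.26519793 -0.07653307  1.74764059 -0.28881726  1.66098663  2.05057006]
[[0.0, -1.0, 0.0], [1.0, 0.0, 0.0], [-0.0, 0.0, 1.0]]
[[0.0, -1.0, 0.0], [1.0, 0.0, 0.0], [-0.0, 0.0, 1.0]]
[[0.0, -1.0, 0.0], [1.0, 0.0, -0.0], [0.0, 0.0, 1.0]]
[0.3177, 0.0011, 0.3689, 0.061, 0.5523, 0.3997, 0.0512] 8.562014607710333e-05
```

```bash
cat >> kin.py <<'E'
from scipy.optimize import least_squares
P=np.load('kin.npy'); T0=Rz(np.pi/2)
LO=np.array([-2.96,-.89,.02,-1.34,0,-2.66]);HI=np.array([2.96,2.26,2.5,4.48,2.73,2.66])
def fkt(q): o,A=fk(q,P); return o,A@T0
def ik(p,Rt,q0=None,tries=6,rng=np.random.default_rng(0)):
    best=None
    def f(q):
        o,A=fkt(q); return np.r_[(o-p)*5,R.from_matrix(A.T@Rt).as_rotvec()]
    for i in range(tries):
        if i==0 and q0 is not None: st=np.clip(q0,LO+.01,HI-.01)
        else:
            st=rng.uniform(LO,HI); st[0]=np.clip(np.arctan2(p[1],p[0])+rng.normal()*.6,-2.9,2.9)
        r=least_squares(f,st,bounds=(LO,HI),max_nfev=60)
        if best is None or r.cost<best[1]: best=(r.x,r.cost)
        if r.cost<1e-7: break
    return best[0],np.sqrt(2*best[1])
E
cat > scan.py <<'E'
from kin import *
F=np.array([.471,.159,.175])   # frosted centre target
def slideR(az): # slide -z points at azimuth az, x up
    z=-np.array([np.cos(az),np.sin(az),0]);x=np.array([0,0,1.]);return np.c_[x,np.cross(z,x),z]
def grip(kind,sg,tau): # tool axes in slide frame
    if kind=='F': z=np.array([0,0,-1.]);y=np.array([sg,0,0.])
    else: # tilt tau: tool comes from label side
        z=np.array([-np.sin(tau),0,-np.cos(tau)]);y=np.array([0,sg,0.])
    return np.c_[np.cross(y,z),y,z]
E
python3 - <<'E'
from scan import *
g=.013 # grasp point above centre along slide z
for kind,taus in (('F',[0]),('E',[0,.5,.8,1.1])):
  for tau in taus:
   for sg in (1,-1):
    G=grip(kind,sg,tau); tcp=np.array([0,0,g])+.0188*G[:,2]
    # grasp feasibility (slide x yaw 39deg at stand)
    a=np.radians(39);S0=np.c_[[np.cos(a),np.sin(a),0],[-np.sin(a),np.cos(a),0],[0,0,1]];c0=np.array([.467,-.074,.046])
    q0,e0=ik(c0+S0@tcp,S0@G)
    q0l,e0l=ik(c0+[0,0,.12]+S0@tcp,S0@G)
    for az in range(0,360,30):
        S=slideR(np.radians(az));c=F+S@np.array([0,0,.025])
        q,e=ik(c+S@tcp,S@G)
        if e<.002: print(kind,tau,sg,'grasp err',e0.round(3),e0l.round(3),q0.round(2),'az',az,q.round(2))
E
```

```text
F 0 1 grasp err 0.0 0.0 [-0.27 -0.08  2.   -0.    1.22 -0.95] az 60 [-0.82  0.24  2.35  1.32  1.72 -2.6 ]
F 0 1 grasp err 0.0 0.0 [-0.27 -0.08  2.   -0.    1.22 -0.95] az 90 [-0.6   0.59  1.81  1.1   1.96 -2.49]
F 0 1 grasp err 0.0 0.0 [-0.27 -0.08  2.   -0.    1.22 -0.95] az 120 [-0.36  0.91  1.27  0.95  2.26 -2.41]
F 0 1 grasp err 0.0 0.0 [-0.27 -0.08  2.   -0.    1.22 -0.95] az 150 [-0.12  1.22  0.75  0.83  2.59 -2.39]
F 0 1 grasp err 0.0 0.0 [-0.27 -0.08  2.   -0.    1.22 -0.95] az 240 [ 0.59  1.3   0.62 -0.97  2.58  2.25]
F 0 1 grasp err 0.0 0.0 [-0.27 -0.08  2.   -0.    1.22 -0.95] az 270 [ 0.82  0.99  1.15 -1.05  2.24  2.32]
F 0 1 grasp err 0.0 0.0 [-0.27 -0.08  2.   -0.    1.22 -0.95] az 300 [ 1.02  0.67  1.68 -1.21  1.92  2.41]
F 0 -1 grasp err 0.786 0.0 [ 0.31 -0.2   2.37 -0.83  0.91 -2.66] az 60 [-0.82  0.24  2.35  1.32  1.72  0.54]
F 0 -1 grasp err 0.786 0.0 [ 0.31 -0.2   2.37 -0.83  0.91 -2.66] az 90 [-0.6   0.59  1.81  1.1   1.96  0.65]
F 0 -1 grasp err 0.786 0.0 [ 0.31 -0.2   2.37 -0.83  0.91 -2.66] az 120 [-0.36  0.91  1.27  0.95  2.26  0.73]
F 0 -1 grasp err 0.786 0.
[... 7199 characters left out ...]
90 [-0.22 -0.16  1.93  0.46  1.49 -0.28]
E 1.1 -1 grasp err 0.0 0.0 [ 0.12  0.89  1.18 -0.56  2.03  1.02] az 120 [-0.13  0.12  1.65  0.37  1.66 -0.67]
E 1.1 -1 grasp err 0.0 0.0 [ 0.12  0.89  1.18 -0.56  2.03  1.02] az 150 [ 0.    0.33  1.41  0.24  1.81 -1.03]
E 1.1 -1 grasp err 0.0 0.0 [ 0.12  0.89  1.18 -0.56  2.03  1.02] az 180 [ 0.16  0.44  1.26  0.07  1.9  -1.41]
E 1.1 -1 grasp err 0.0 0.0 [ 0.12  0.89  1.18 -0.56  2.03  1.02] az 210 [ 0.31  0.46  1.25 -0.1   1.9  -1.79]
E 1.1 -1 grasp err 0.0 0.0 [ 0.12  0.89  1.18 -0.56  2.03  1.02] az 240 [ 0.46  0.36  1.37 -0.26  1.8  -2.17]
E 1.1 -1 grasp err 0.0 0.0 [ 0.12  0.89  1.18 -0.56  2.03  1.02] az 270 [ 0.58  0.18  1.59 -0.39  1.64 -2.54]
```

```bash
python3 - <<'E'
from h import *
err([.445,-.04,.22],down(-51))
E
```

```text
t 14.57 pos [0.443  0.0559 0.1934] q [ 0.265 -0.077  1.748 -0.289  1.661  2.051] F [-0.1  0.9 -0.5] M [ 0.22 -0.05 -0.06] op 0.0931
yawx -12.5 shift [0.0218 0.097  0.0057] | 0.0996 rot [ 0.3423 -0.0832  0.6702] rows>= 6.06
```

```bash
python3 -m jog '[[0.003,0.0,-0.01,0.09,0.04,0],[0.003,0.0,-0.01,0.09,0.04,0],[0.003,0.0,-0.01,0.09,0.04,0],[0.003,0.0,0,0.07,0,0],[0,0,0,0,0,0]]'>/dev/null;  python3 - <<'E'
from h import *
err([.445,-.04,.22],down(-51))
E
```

```text
t 14.98 pos [0.4598 0.068  0.2153] q [ 0.038 -0.329  1.885 -0.002  1.518  1.788] F [-0.7 -0.8 -0.1] M [ 0.06  0.07 -0.06] op 0.0929
yawx -10.3 shift [ 0.005   0.1089 -0.0058] | 0.1091 rot [-0.0359 -0.0592  0.7109] rows>= 5.71
```

```bash
python3 -m jog '[[0.002,0.036,0,0,0,0],[0.002,0.036,0,0,0,0],[0.002,0.036,0,0,0,0],[0,0,0,-0.006,-0.01,0.12],[0,0,0,-0.006,-0.01,0.12],[0,0,0,-0.006,-0.01,0.12],[0,0,0,0,-0.01,0.12],[0,0,0,0,-0.01,0.12],[0,0,0,0,0,0.11],[0,0,0,0,0,0]]'>/dev/null;  python3 - <<'E'
from h import *
err([.445,-.04,.22],down(-51))
snap('wrist','w7.png')
E
```

```text
t 15.82 pos [ 0.4492 -0.046   0.213 ] q [-0.228 -0.293  1.859  0.014  1.573  2.252] F [-0.1 -0.4 -0.1] M [ 0.07 -0.05  0.01] op 0.0926
yawx -52.1 shift [-0.0073 -0.0005 -0.007 ] | 0.0101 rot [-0.0123  0.0065 -0.0189] rows>= 0.24
```

View pics/w7.png

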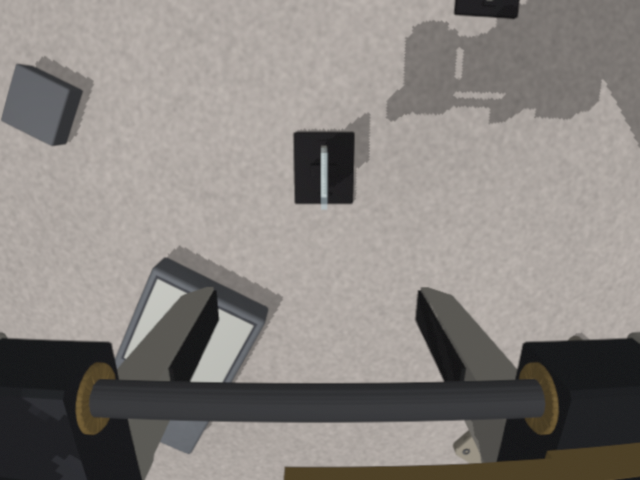

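The wrist view shows the notched slide's stand at (294–353, 132–204), with the slide edge at column 324. I'll measure its pose from that.

```bash
python3 - <<'E'
from h import *
s=read_state()
C=ray('wrist',[[294,132],[353.5,131.5],[353.5,204],[295.5,204]],.008,s);print(C.round(4),C.mean(0).round(4))
for a,b in((0,1),(3,2),(0,3),(1,2)):
    v=C[b]-C[a];print(np.degrees(np.arctan2(v[1],v[0])).round(1),np.linalg.norm(v).round(4))
L=ray('wrist',[[323,146],[324,206]],.084,s);print(L.round(4),L.mean(0).round(4));v=L[0]-L[1];print(np.degrees(np.arctan2(v[1],v[0])),np.linalg.norm(v))
im=cv2.imread('pics/full_w7.png');cv2.imwrite('pics/w7k.png',cv2.resize(im[120:215,280:370],None,fx=6,fy=6,interpolation=cv2.INTER_CUBIC))
E
```

```text
[[ 0.511  -0.0859  0.008 ]
 [ 0.4663 -0.1219  0.008 ]
 [ 0.4205 -0.0668  0.008 ]
 [ 0.4666 -0.0302  0.008 ]] [ 0.4661 -0.0762  0.008 ]
-141.2 0.0575
-141.6 0.0589
128.6 0.0713
129.7 0.0716
[[ 0.4846 -0.0972  0.084 ]
 [ 0.4538 -0.06    0.084 ]] [ 0.4692 -0.0786  0.084 ]
-50.51370893674202 0.04832463424991386
```

View pics/w7k.png

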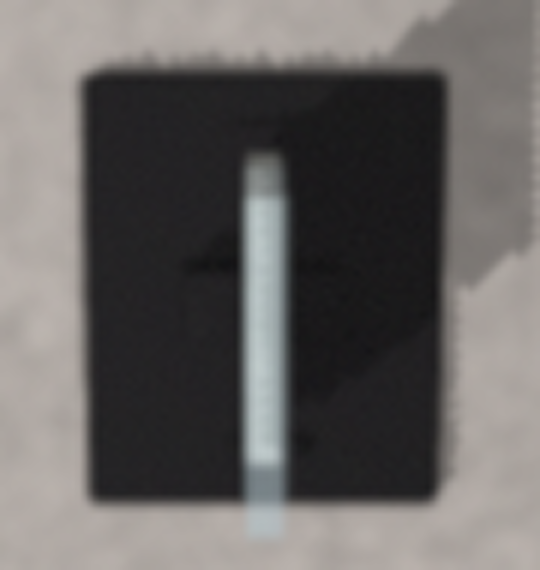

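```bash
python3 -m jog '[[0.02,0,0.02,-0.01,0.006,-0.015],[0.014,0,0.033,0,0,0],[0,0,0.03,0,0,0],[0,0,0,0,0,0],[0,0,0,0,0,0]]'>/dev/null;  python3 - <<'E'
from h import *
err([.4668,-.0752,.04],down(-51))
s,_=snap('wrist','w8.png')
print(proj('wrist',[[.4668,-.0752,.084],[.4668,-.0752,.008]],s))
E
```

```text
t 16.28 pos [ 0.4745 -0.0727  0.1293] q [-2.610e-01 -1.620e-01  1.901e+00  2.000e-03  1.399e+00  2.173e+00] F [ 0.3 -0.1  1. ] M [ 0.1  -0.06 -0.01] op 0.0931
yawx -49.5 shift [-0.0032  0.0078  0.0893] | 0.0897 rot [-0.0036 -0.0014  0.0265] rows>= 2.15
[[327.82396261 262.52719904]
 [325.65355216 229.53916213]]
```

View pics/w8.png

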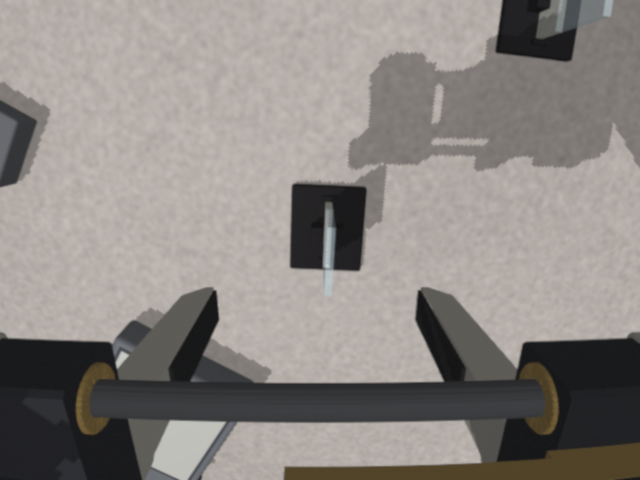

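```bash
python3 -m jog '[[-0.003,0.008,0.02,0,0,0.027],[0,0,0,0,0,0],[0,0,0,0,0,0]]'>/dev/null;  python3 - <<'E'
from h import *
err([.4668,-.0752,.04],down(-51))
E
python3 -m jog '[[0,0,0.02,0,0,0],[0,0,0.02,0,0,0],[0,0,0,0,0,0],[0,0,0,0,0,0]]'>/dev/null;  python3 - <<'E'
from h import *
err([.4668,-.0752,.04],down(-51))
s,_=snap('wrist','w9.png')
print(proj('wrist',[[.4668,-.0752,.084],[.4668,-.0752,.008]],s))
E
```

```text
t 16.58 pos [ 0.4687 -0.0753  0.1143] q [-0.27  -0.17   1.936  0.003  1.367  2.187] F [1.2 0.9 0.2] M [ 0.13 -0.04 -0.02] op 0.0926
yawx -50.8 shift [-0.0016  0.0019  0.0743] | 0.0744 rot [-0.0068 -0.0049  0.004 ] rows>= 1.78
t 16.92 pos [ 0.4756 -0.0759  0.0837] q [-0.267 -0.133  1.962  0.003  1.292  2.183] F [ 0.4 -0.3  1.1] M [0.09 0.02 0.03] op 0.0925
yawx -50.4 shift [-0.0068  0.007   0.0435] | 0.0445 rot [-0.0148 -0.0154  0.0099] rows>= 1.07
[[327.71297229 298.92582044]
 [326.42938637 252.92690296]]
```

View pics/w9.png

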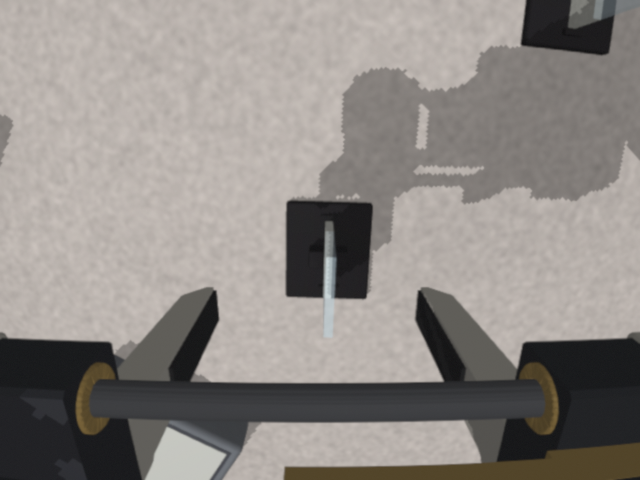

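```bash
python3 -m jog '[[-0.007,0.008,0.012,-0.015,-0.015,0.01],[0,0,0,0,0,0],[0,0,0,0,0,0]]'>/dev/null;  python3 - <<'E'
from h import *
err([.4670,-.0750,.04],down(-51))
E
python3 -m jog '[[-0.001,0.001,0.016,0,0,0],[-0.001,0.001,0.01,0,0,0],[0,0,0,0,0,0],[0,0,0,0,0,0]]'>/dev/null;  python3 - <<'E'
from h import *
err([.4670,-.0750,.04],down(-51))
E
```

```text
t 17.22 pos [ 0.467  -0.0761  0.075 ] q [-2.690e-01 -1.280e-01  1.974e+00 -1.000e-03  1.292e+00  2.192e+00] F [ 0.4 -0.9  0.9] M [0.06 0.01 0.01] op 0.0932
yawx -51.0 shift [-0.001  -0.0006  0.035 ] | 0.035 rot [-0.0017 -0.0037 -0.0001] rows>= 0.84
t 17.55 pos [ 0.4654 -0.0762  0.0502] q [-2.700e-01 -1.040e-01  2.001e+00 -1.000e-03  1.239e+00  2.191e+00] F [ 0.9 -0.9  0.2] M [ 0.11 -0.04  0.04] op 0.0929
yawx -51.0 shift [ 0.     -0.002   0.0102] | 0.0104 rot [-0.0031 -0.0058 -0.    ] rows>= 0.25
```

```bash
python3 -m jog '[[0,-0.002,0.009,0,-0.004,0],[0,0,0,0,0,0],[0,0,0,0,0,0],[0,0,0,0,0,0],[0,0,0,0,0,0],[0,0,0,0,0,0],[0,0,0,0,0,0],[0,0,0,0,0,0],[0,0,0,0,0,0]]' -0.5 20 >/dev/null;  python3 - <<'E'
from h import *
err([.4670,-.0750,.04],down(-51))
s,_=snap('wrist','w10.png')
E
```

```text
t 18.3 pos [ 0.4687 -0.0752  0.0426] q [-2.690e-01 -8.400e-02  1.997e+00  2.000e-03  1.223e+00  2.192e+00] F [-0.2  0.4 -0.1] M [ 0.1  -0.03  0.02] op 0.0374
yawx -51.0 shift [-0.0012  0.0012  0.0026] | 0.0031 rot [-0.0046 -0.0033 -0.    ] rows>= 0.07
```

View pics/w10.png

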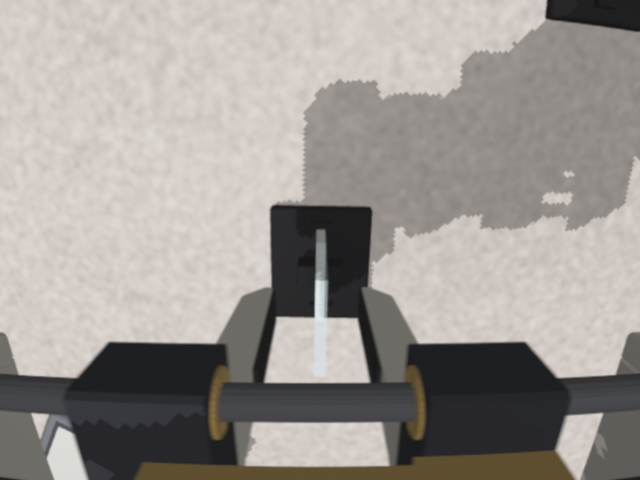

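The slide is at column 320 and the jaw centre at about 317, so they are 1.3 mm apart. I'll correct that and close.

```bash
python3 -m jog '[[-0.001,0.0013,0.002,0,0,0],[0,0,0,0,0,0],[0,0,0,0,0,0],[0,0,0,0,0,0],[0,0,0,0,0,0],[0,0,0,0,0,0],[0,0,0,0,0,0]]' -1 25 >/dev/null;  python3 - <<'E'
from h import *
err([.4670,-.0750,.04],down(-51))
s,_=snap('wrist','w11.png')
E
```

```text
t 18.93 pos [ 0.4668 -0.0753  0.0404] q [-2.700e-01 -8.600e-02  2.003e+00  2.000e-03  1.219e+00  2.190e+00] F [ 0.1  0.  -0. ] M [ 0.1  -0.    0.04] op 0.0047
yawx -51.0 shift [-0.0001 -0.0003  0.0004] | 0.0005 rot [-0.0046 -0.0033 -0.    ] rows>= 0.05
```

View pics/w11.png

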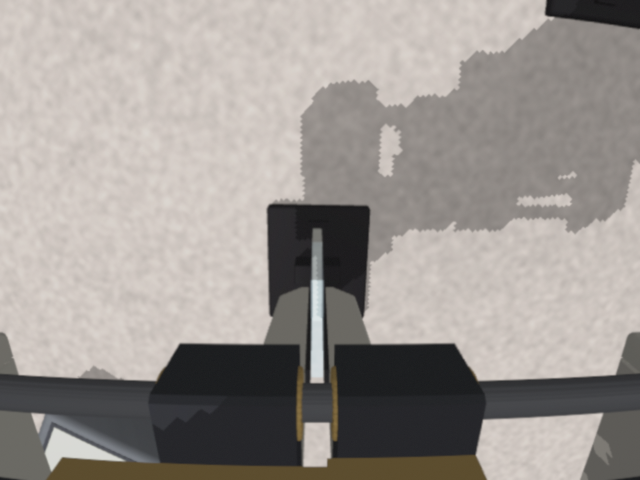

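The slide is gripped: the opening is 4.7 mm, it sits at column 317, and the side force is near zero. Next is a straight lift, in small steps first.

```bash
python3 -m jog '[[0,0,-0.012,0,0,0],[0,0,-0.012,0,0,0],[0,0,-0.012,0,0,0],[0,0,0,0,0,0]]' -1 35;  python3 -m jog '[[0,0,-0.02,0,0,0],[0,0,-0.03,0,0,0],[0,0,-0.03,0,0,0],[0,0,-0.03,0,0,0],[0,0,-0.03,0,0,0],[0,0,0,0,0,0]]'; python3 - <<'E'
from h import *
err([.4670,-.0750,.2],down(-51))
s,_=snap('scene','s12.png',(220,80,420,230),4)
snap('wrist','w12.png')
E
```

```text
time_s: 19.32
ee_pos: [0.4657, -0.0747, 0.0771]
tool_rot: [-0.001, 0.903, -0.431, 0.001]
force: [0.4, -0.2, 0.4]
opening: 0.005
time_s: 19.82
ee_pos: [0.4626, -0.0745, 0.2203]
tool_rot: [-0.001, 0.903, -0.431, -0.001]
force: [1.4, -0.1, 0.7]
opening: 0.0051
t 19.82 pos [ 0.4626 -0.0745  0.2203] q [-2.710e-01 -2.390e-01  1.801e+00  2.000e-03  1.582e+00  2.190e+00] F [ 1.4 -0.1  0.7] M [ 0.06 -0.03 -0.  ] op 0.0051
yawx -51.0 shift [ 0.0032 -0.0031  0.0203] | 0.0207 rot [-0.0001  0.0028 -0.0002] rows>= 0.5
```

View pics/s12.png

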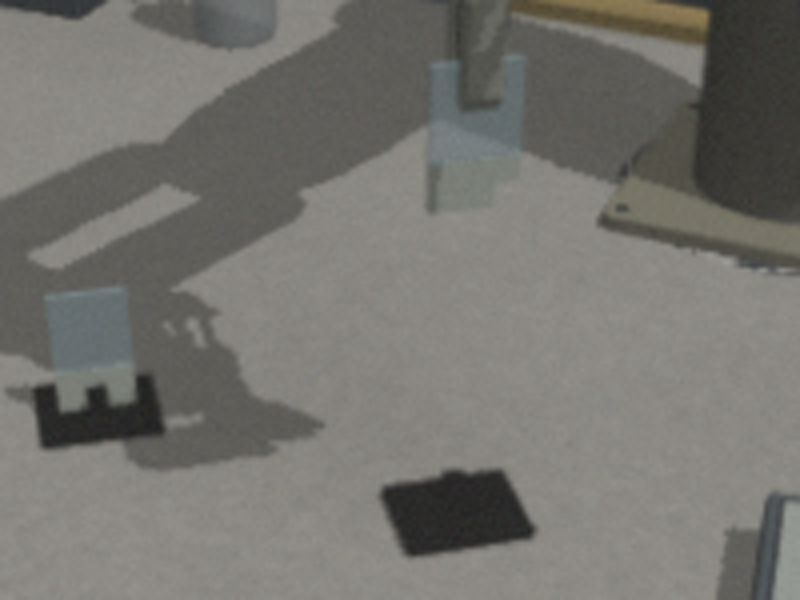

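View pics/w12.png

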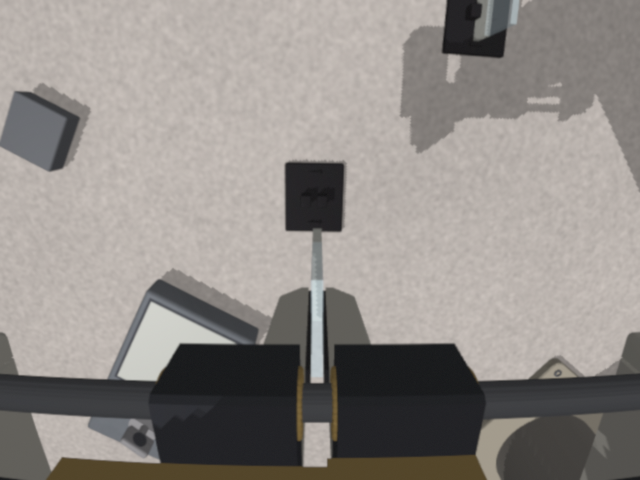

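The wrist and scene views show the slide held vertically with the notch at lower right, label towards the camera. The blank still stands in its place. Next I'll plan the turn to level.

```bash
cat > plan.py <<'E'
from kin import *
from scipy.spatial.transform import Slerp
def goalR(az,de):
    a=np.radians(az);z=np.array([np.cos(a)*np.cos(de),np.sin(a)*np.cos(de),-np.sin(de)])
    x=np.cross([0,0,-1.],z);x/=np.linalg.norm(x);return np.c_[x,np.cross(z,x),z]
def goalp(az,de,F=(.4715,.1585,.15)): return np.array(F)-.0194*goalR(az,de)[:,2]
E
python3 - <<'E'
from plan import *
s=read_state();q=np.array(s['q']);Rc=quat(s['tool_rot']).as_matrix();p0=s['ee_pos']
for az in (85,95,105):
  de=.15;G=goalR(az,de);g=goalp(az,de)
  print(az,'goal q',ik(g,G,tries=12)[0].round(2),'wrist',(g-.4*G[:,2]).round(3),'rot',R.from_matrix(Rc.T@G).as_rotvec().round(3))
  hi=np.array([.45,.05,.33])
  sl=Slerp([0,1],R.from_matrix(np.stack([Rc,G])));qq=q.copy()
  for t in np.linspace(0,1,9):
    p=p0+(hi-p0)*t; qn,e=ik(p,sl(t).as_matrix(),qq,tries=1); A=sl(t).as_matrix()
    print(round(t,2),qn.round(2),round(e,4),'wristz',(p-.4*A[:,2]).round(2)); qq=qn
  for t in np.linspace(0,1,4):
    p=hi+(g-hi)*t; qn,e=ik(p,G,qq,tries=1);print('  ',qn.round(2),round(e,4));qq=qn
E
```

```text
85 goal q [-0.63  0.44  1.92  1.06  1.82  0.67] wrist [ 0.435 -0.255  0.213] rot [ 1.338 -0.561 -0.667]
0.0 [-0.27 -0.24  1.81  0.    1.58  2.19] 0.0 wristz [ 0.46 -0.08  0.62]
0.12 [-0.4  -0.3   1.85  0.18  1.59  1.99] 0.0 wristz [ 0.43 -0.12  0.62]
0.25 [-0.52 -0.32  1.87  0.36  1.64  1.79] 0.0 wristz [ 0.4  -0.17  0.62]
0.38 [-0.64 -0.3   1.89  0.52  1.7   1.6 ] 0.0 wristz [ 0.39 -0.22  0.6 ]
0.5 [-0.73 -0.25  1.9   0.67  1.78  1.44] 0.0 wristz [ 0.37 -0.26  0.57]
0.62 [-0.78 -0.17  1.9   0.79  1.86  1.29] 0.0 wristz [ 0.37 -0.3   0.54]
0.75 [-0.81 -0.07  1.89  0.9   1.95  1.16] 0.0 wristz [ 0.38 -0.33  0.49]
0.88 [-0.81  0.05  1.87  0.99  2.03  1.04] 0.0 wristz [ 0.39 -0.34  0.44]
1.0 [-0.79  0.17  1.84  1.08  2.11  0.94] 0.0 wristz [ 0.42 -0.34  0.39]
   [-0.79  0.17  1.84  1.08  2.11  0.94] 0.0
   [-0.74  0.24  1.89  1.06  2.01  0.84] 0.0
   [-0.68  0.33  1.92  1.05  1.92  0.75] 0.0
   [-0.63  0.44  1.92  1.06  1.82  0.67] 0.0
95 goal q [-0.55  0.56  1.75  1.    1.91  0.68] wrist [ 0.508 -0.255  0.213] rot [ 1.297 -0.683 -0.809]
0.0 [-0.27 -0.24  1.81  0.    1.58  2.19] 0.0 wri
[... 1041 characters left out ...]
.62]
0.25 [-0.52 -0.23  1.8   0.35  1.69  1.73] 0.0 wristz [ 0.43 -0.19  0.62]
0.38 [-0.61 -0.17  1.78  0.5   1.78  1.53] 0.0 wristz [ 0.43 -0.24  0.6 ]
0.5 [-0.67 -0.07  1.74  0.62  1.88  1.37] 0.0 wristz [ 0.44 -0.28  0.57]
0.62 [-0.69  0.05  1.7   0.72  1.98  1.22] 0.0 wristz [ 0.46 -0.31  0.53]
0.75 [-0.69  0.17  1.65  0.81  2.08  1.1 ] 0.0 wristz [ 0.48 -0.33  0.49]
0.88 [-0.67  0.3   1.59  0.89  2.18  0.99] 0.0 wristz [ 0.51 -0.34  0.44]
1.0 [-0.62  0.43  1.53  0.98  2.28  0.89] 0.0 wristz [ 0.55 -0.33  0.39]
   [-0.62  0.43  1.53  0.98  2.28  0.89] 0.0
   [-0.57  0.49  1.57  0.95  2.19  0.81] 0.0
   [-0.53  0.58  1.58  0.94  2.1   0.75] 0.0
   [-0.48  0.68  1.57  0.94  2.01  0.69] 0.0
```

```bash
python3 -m jog '[[0,0,-0.02,0,0,0],[0,0,-0.03,0,0,0],[0,0,-0.03,0,0,0],[0,0,-0.02,0,0,0],[0,0,0,0,0,0]]' >/dev/null; python3 - <<'E'
from plan import *
err([.45,.0,.33],goalR(100,.18))
E
python3 -m jog '[[0,0,0,0.085,-0.05,-0.059],[0,0,0,0.085,-0.05,-0.059],[0,0,0,0.085,-0.05,-0.059],[0,0,0,0.085,-0.05,-0.059],[0,0,0,0.085,-0.05,-0.059],[0,0,0,0.085,-0.05,-0.059],[0,0,0,0.085,-0.05,-0.059],[0,0,0,0,0,0]]' ; python3 - <<'E'
from plan import *
err([.45,.05,.33],goalR(100,.18))
E
```

```text
t 20.33 pos [ 0.457  -0.0733  0.3066] q [-2.710e-01 -2.330e-01  1.641e+00  2.000e-03  1.761e+00  2.190e+00] F [ 0.3 -0.2 -1. ] M [ 0.02  0.01 -0.  ] op 0.0046
yawx -51.0 shift [-0.0619 -0.0403 -0.0226] | 0.0773 rot [ 1.2491 -0.7123 -0.9011] rows>= 13.58
time_s: 21.0
ee_pos: [0.456, -0.0676, 0.2925]
tool_rot: [-0.355, 0.91, -0.209, -0.045]
force: [0.6, -0.2, -0.9]
opening: 0.0048
t 21.0 pos [ 0.456  -0.0676  0.2925] q [-0.754 -0.019  1.654  0.603  1.937  1.364] F [ 0.6 -0.2 -0.9] M [-0.4   0.05  0.02] op 0.0048
yawx -21.0 shift [-0.0551 -0.0987  0.0498] | 0.1236 rot [ 0.6075 -0.3574 -0.4737] rows>= 6.79
```

```bash
python3 -m jog '[[-0.008,-0.014,0.007,0.085,-0.05,-0.066],[-0.008,-0.014,0.007,0.085,-0.05,-0.066],[-0.008,-0.014,0.007,0.085,-0.05,-0.066],[-0.005,-0.014,0.01,0.085,-0.05,-0.066],[-0.003,-0.012,0.012,0.085,-0.05,-0.066],[0,-0.01,0.012,0.085,-0.05,-0.066],[0,0,0.01,0.08,-0.05,-0.066],[0,0,0,0,0,0]]' ; python3 - <<'E'
from plan import *
err(goalp(100,.18),goalR(100,.18))
E
```

```text
time_s: 21.67
ee_pos: [0.4427, 0.0443, 0.3178]
tool_rot: [-0.64, 0.763, 0.054, -0.063]
force: [0.2, 0.2, -2.1]
opening: 0.0048
t 21.67 pos [0.4427 0.0443 0.3178] q [-0.678  0.358  1.624  0.965  2.224  0.898] F [ 0.2  0.2 -2.1] M [-0.6  -0.06  0.04] op 0.0048
yawx 9.4 shift [0.0515 0.1454 0.1155] | 0.1927 rot [-0.0075 -0.0056 -0.0274] rows>= 4.62
```

```bash
python3 -m jog '[[0.007,0.02,0.016,0,0,-0.005],[0.007,0.02,0.016,0,0,-0.005],[0.007,0.02,0.016,0,0,-0.005],[0.007,0.02,0.016,0,0,-0.005],[0.007,0.02,0.016,0,0,-0.005],[0.007,0.02,0.016,0,0,0],[0,0,0,0,0,0],[0,0,0,0,0,0]]' ; python3 - <<'E'
from plan import *
err(goalp(100,.18),goalR(100,.18))
E
```

```text
time_s: 22.33
ee_pos: [0.4683, 0.1283, 0.17]
tool_rot: [-0.627, 0.774, 0.052, -0.064]
force: [0.8, 0.6, -0.2]
opening: 0.0048
t 22.33 pos [0.4683 0.1283 0.17  ] q [-0.535  0.534  1.687  0.938  1.961  0.75 ] F [ 0.8  0.6 -0.2] M [-0.56 -0.09  0.03] op 0.0048
yawx 9.3 shift [0.0088 0.0138 0.0134] | 0.0211 rot [ 0.0263 -0.0051 -0.0354] rows>= 0.51
```

```bash
python3 -m jog '[[0.008,0.013,0.012,0.025,0,-0.03],[0,0,0,0,0,0],[0,0,0,0,0,0],[0,0,0,0,0,0]]' ; python3 - <<'E'
from plan import *
err(goalp(100,.18),goalR(100,.18))
s,_=snap('scene','s13.png',(300,100,560,300),3)
snap('top','t13.png',(100,200,420,400),2.4)
A=quat(s['tool_rot']).as_matrix();print('frosted est',s['ee_pos']+.0194*A[:,2],'label axis',-A[:,1])
E
```

```text
time_s: 22.67
ee_pos: [0.4754, 0.1358, 0.1584]
tool_rot: [-0.634, 0.769, 0.063, -0.055]
force: [-0.2, -0.5, -0.5]
opening: 0.0051
t 22.67 pos [0.4754 0.1358 0.1584] q [-0.52   0.574  1.671  0.954  1.949  0.712] F [-0.2 -0.5 -0.5] M [-0.53 -0.11 -0.04] op 0.0051
yawx 9.6 shift [0.0001 0.0041 0.0048] | 0.0063 rot [ 0.011  -0.006  -0.0067] rows>= 0.15
frosted est [0.47216252 0.15459338 0.15471273] label axis [-0.02630108  0.18811722  0.98179436]
```

View pics/s13.png

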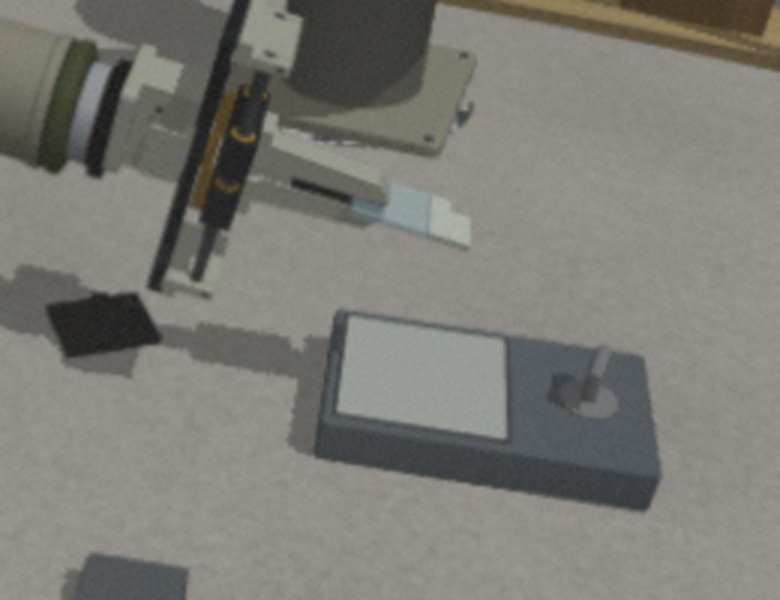

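View pics/t13.png

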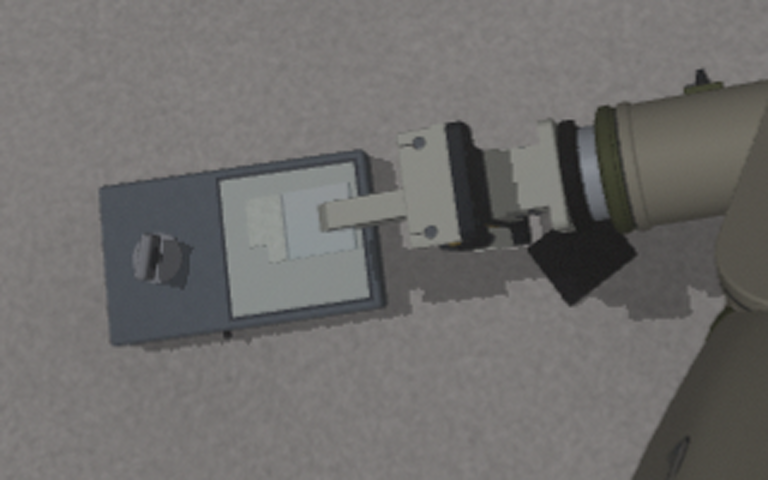

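```bash
python3 - <<'E'
from h import *
f=(np.array([[246,197],[280,194],[287,260],[250,262]],float)+.5)/2.4-.5+[100,200]
Pp=ray('top',f,.155);print(Pp.round(4),Pp.mean(0))
p=(np.array([[220,180],[357,163],[371,303],[232,318]],float)+.5)/2.4-.5+[100,200]
print(ray('top',p,.035).mean(0))
E
python3 -m jog '[[0,0,0,0,0,0],[0,0,0,0,0,0]]'; python3 - <<'E'
from plan import *
err(goalp(100,.18),goalR(100,.18)); print(read_state()['joint_vel'])
E
```

```text
[[0.4949 0.1701 0.155 ]
 [0.4975 0.1463 0.155 ]
 [0.4518 0.1388 0.155 ]
 [0.4499 0.1644 0.155 ]] [0.47351271 0.15490367 0.155     ]
[0.47072493 0.15871627 0.035     ]
time_s: 22.93
ee_pos: [0.4766, 0.1343, 0.1604]
tool_rot: [-0.633, 0.77, 0.063, -0.053]
force: [-0.7, -0.0, -1.0]
opening: 0.0051
t 22.93 pos [0.4766 0.1343 0.1604] q [-0.522  0.57   1.669  0.954  1.949  0.712] F [-0.7 -0.  -1. ] M [-0.53 -0.06  0.01] op 0.0051
yawx 9.5 shift [-0.0008  0.0057  0.0068] | 0.0089 rot [ 0.0142 -0.0082 -0.0034] rows>= 0.21
[-0.00709945 -0.01974309  0.00067297 -0.00293591  0.00173589  0.00817339]
```

```bash
python3 -m jog '[[-0.001,0.012,0.007,0.014,-0.008,0],[0,0,0,0,0,0],[0,0,0,0,0,0],[0,0,0,0,0,0]]'; python3 - <<'E'
from plan import *
err(goalp(100,.18),goalR(100,.18)); s,_=snap('top','t14.png',(100,200,420,400),2.4);snap('scene','s14.png')
A=quat(s['tool_rot']).as_matrix();f=s['ee_pos']+.0194*A[:,2];print('frosted',f,'off',(f-[.4715,.1585,.035]).round(4),'tilt',np.arccos(-A[2,1]))
s=read_state();print(s['joint_vel'].round(4),s['ee_pos'],s['time_s'])
E
```

```text
time_s: 23.27
ee_pos: [0.476, 0.1371, 0.1492]
tool_rot: [-0.637, 0.766, 0.066, -0.055]
force: [0.3, 0.1, -0.4]
opening: 0.0044
t 23.27 pos [0.476  0.1371 0.1492] q [-0.517  0.602  1.66   0.953  1.945  0.693] F [ 0.3  0.1 -0.4] M [-0.51 -0.09  0.01] op 0.0044
yawx 9.9 shift [-0.0007 -0.0047  0.0019] | 0.0052 rot [ 0.0031 -0.0018 -0.0012] rows>= 0.12
frosted [0.47270795 0.15588559 0.1456274 ] off [ 0.0012 -0.0026  0.1106] tilt 0.18307077280994036
[-0.0012 -0.0017 -0.0001  0.0002 -0.0015 -0.0028] [0.47626495 0.13697231 0.14939246] 23.3667
```

View pics/s14.png

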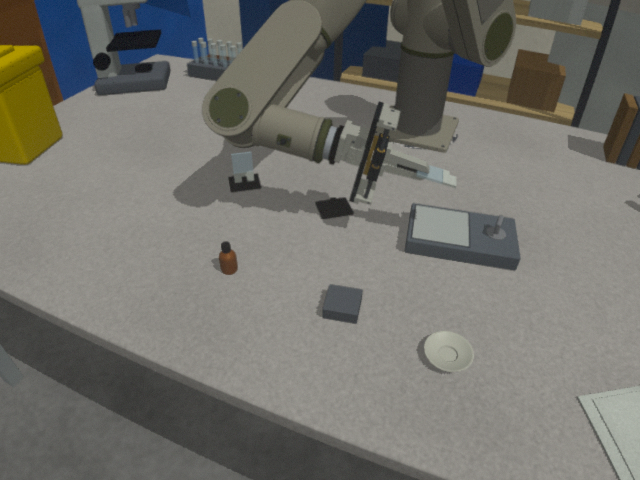

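View pics/t14.png

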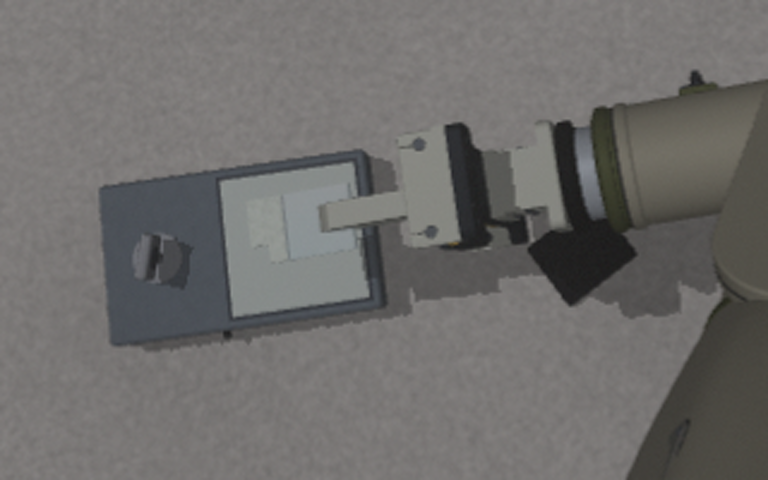

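The frosted end is about 3 mm sideways of the panel's centre and 111 mm above it, and the arm is still. The blank and bystanders are in place, and the key blade is unchanged. Handing in.

```bash
python3 -c "
from workcell import *
print(sign_off())"
```

```text
the job is handed in; nothing more can be done
None
```

I wound the key to its stop and handed the job in with the notched slide held label face up over the white panel; `sign_off()` gave no verdict. It took about 23 s of the 72 s allowed.

- **Key:** I wound it clockwise in three part turns, regrasping between them. At the end the moment about the key's axis climbed from 0.11 to 0.56 N m and the blade began to slip in the jaws. The blade's direction afterwards gave about 195° turned, roughly 3.4 rad, and it looked unchanged in the last pictures.
- **Slide:** I gripped the notched slide by its faces, lifted it straight up and turned it level. The scene view after the lift showed the notch at lower right, and the last top view showed it on the right side for label face up.
- **Final position:** From the arm's pose, the frosted end is about 3 mm sideways of the panel's centre and 111 mm above it. The label is tilted 0.18 rad, which I left on purpose so the wrist stays clear of the other slide. A top-camera check just before the last small correction put it about 5 mm off sideways.
- **Rest of the scene:** The unnotched slide, bottle, box and dish look in place in the last scene picture; I did not measure them. The arm was practically still and the grip was set to 35 N.
- **What did not go smoothly:** My first grasp of the key overshot, about 7 mm off its axis and down to about plate level with almost no force. I opened, re-centred and then turned it. Wrist-camera and top-camera positions differed by 1–3 mm.

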